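Clamp a sherd block in the sectioning saw and hold its arm at the mark

TASK

Set up the sectioning saw for the next cut: lay the resin block with the brick-red sherd flat down in the chuck on the saw's swing arm, one end up to the end stop, and swing the clamp lever with the blue ball fully down onto it. Then lift the arm by its black rubber handle until its pointer stands at the orange angle marker, and finish while still holding it there at rest: it drops back towards the blade if it is let go. Leave the marker as it is set, do not strike the blade, and do not disturb the other blocks and things on the bench.

Things in the scene. Friction and masses are not known exactly. Their poses are not given: they have to be found in the camera images.
- saw: White bench-top sectioning saw, fixed, new place and yaw each time. Origin on the table under the chuck's middle; x points back to the motor housing (away from the robot at yaw 0), y left. Base plate x -85 to 315 mm, y +-145, 21 high; housing x 110 to 310, y +-140, and spindle head x -57 to 118, y -140 to -65, both 100 high; trough round the blade x +-75, y -59 to 53, 53 high.
- blade: Thin upright steel blade, disc of 102 mm diameter in the saw's x-z plane; origin at its centre, 62 mm above the table, at y -18 mm in the saw frame. Its rim ends 6 mm below the chuck floor, under the overhanging right end of a loaded block. Must not be struck (over 12 N).
- pivot (a point): Middle of the swing arm's pivot, 110 mm above the table, 170 mm behind the chuck (saw frame x +170, y 0); the pivot axis is the saw's y axis.
- swing_arm (a joint): Angle of the aluminium swing arm, rad: 0 = level, on its parking rest (start); grows as the handle end, nearest the robot, rises, to 1.25. It turns freely and gravity pulls it back to 0 (about 2 to 4 N at the handle carries it). Beside its pivot, fixed to the saw at saw-frame y +47 mm, stands the angle quadrant, a white graduated plate of 86 mm radius.
- chuck (a point): Where the loaded block's underside centre belongs, on the chuck floor; arm's axes (x back along the arm, y left, z up when level, then 119 mm above the table). Chuck: channel along y, jaws with 29 mm gap, straight to 14 mm up, lips flaring to 42 mm at 20 mm, only over y -12 to 31 mm; low end stop, 6 mm high, at y 29.5 to 33.5. The block's right end hangs out to y -28 over the blade.
- clamp_lever (a joint): Clamp lever's angle relative to the arm, rad: starts open, 1.95 to 2.25, leaning back towards the pivot; 0 = shut, level, its rubber pad pressing on the top of a seated block (in an empty chuck it can go on to -0.12). It stays where it is left (friction 0.06 N m, under 1 N at the ball).
- lever_pin (a point): Lever's hinge pin, axis along the saw's y, 36 mm behind the chuck middle, 15 mm left of it and 30 mm above the chuck floor.
- lever_ball (a point): Centre of the blue ball, 20 mm diameter, at the end of the lever, 88 mm from its pin. It moves over the top towards the robot to shut and ends 52 mm in front of the chuck middle, 31 mm above the chuck floor.
- lift_handle: Black rubber lifting handle, origin at its middle, on the arm's free end: a round bar along the saw's y, 16 mm diameter, 72 mm long, free on all sides, 232 mm in front of the pivot and 90 mm left of the arm's frame line; level with the pivot when the arm is down. The rubber sleeve turns on its steel rod, so the fingers can keep their direction as the arm rises.
- pointer (a point): Tip of the black pointer on the arm, 84 mm from the pivot axis, on the quadrant.
- mark (a point): Point of the orange angle marker clip (9 mm across along the arc) on the quadrant's rim at the pointer's radius: pointer and mark coincide when the arm angle equals the marker angle.
- angle_marker (a joint): Angle the orange marker is set to, rad, in the same sense and zero as swing_arm; 0.40 to 0.80. Stiff; not to be moved.
- red_block: The block to load: honey-coloured resin bar 26 x 56 x 26 mm (x, y long, z) with a brick-red sherd showing in its top and ends, about 75 g, on the bench. Origin at the centre of its underside. Either end may go to the end stop.
- black_block: Bystander: same resin block with a black sherd. Origin at the centre of its underside.
- white_block: Bystander: same resin block with a white sherd. Origin at the centre of its underside.
- pot_neck: Bystander: buff earthenware pot neck, a ring of 114 mm diameter, 52 mm high. Origin under its centre.
- loose_sherd: Bystander: curved buff potsherd, about 85 x 55 x 15 mm. Origin near its underside.
- resin_jar: Bystander: amber jar, 60 mm diameter, 85 mm high. Origin under its centre.
- brush: Bystander: brush lying on the bench. Origin at its underside.
There are look-alikes about, which are no part of the job. What is shaped like the red_block but pink or yellow is not meant.

How it is judged:
By the outcome, as a careful person would: the job done as asked, in the order asked, and still so for the second after the job is handed in, while the arm keeps its last pose, push and grip.
It also fails if it takes over 67 s, if anything falls off the work surface, if the arm or the gripper's body presses on something with over 40 N, if the wrist force passes 120 N, or if a joint passes its speed limit or range.

ROBOT

A 6-joint arm with a two-finger parallel gripper is mounted at the origin on the work surface. World frame = base frame: x ahead of the robot, y to its left, z up, the work surface at z = 0. Lengths are in m, angles in rad, forces in N, time in s.
With the tool pointing down it reaches from about 0.375 to 0.9 m from the base axis. Payload 3.1 kg.
Tool frame: the origin (TCP) lies midway between the tips of the shut fingers; the grasp point (between the pads) lies 19 mm behind it; x points along the fingers, y is the direction in which the jaws open and shut, and the axes are right-handed (so a half turn about x gives the same grasp; the last joint's range is limited). The gripper opens to 85 mm and grips with 20 to 120 N. Pads are 22 mm wide; open, the fingers measure 114 mm over their backs; the gripper's body (76 mm by 85 mm) begins 54 mm behind the grasp point. The pads swing forward as they close: fully open they stand 13 mm farther back than shut.
Start: joints at [-1.397, 0.527, 1.433, -0, 1.181, -0.178], TCP at [0.215, -0.587, 0.231] pointing down, gripper open.
Joint ranges: [-3.08, 3.08], [-0.75, 2.2], [0.22, 2.44], [-1.43, 4.57], [0, 2.65], [-2.85, 2.85]. Speed limits (rad/s): [2.79, 2.79, 3.14, 3.14, 3.14, 3.14].

INTERFACE

Orientations are given as a unit quaternion [x, y, z, w].
In Python, from station import manip gives the robot as it stands.
- The arm moves only by the tool carry_out, never from a script. Its argument "commands" is a list that holds one entry, the list of rows, each a list of 7 numbers: the shift along the tool's x, y, z in units of 25 mm (1.0 is 25 mm), then the turn, a rotation vector about the tool's x, y, z in units of 5 degrees (1.0 is 5 degrees), then the finger opening in mm, from 0 to 85.4. A call has exactly 5 rows; each row is the pose to reach, as a shift and turn from the pose commanded when the call began, along the tool's axes at that moment; what a row does not reach only later rows make up. A row lasts 1/10 s, in which the tool goes at most 50 mm and 8.59 degrees, less where a joint would pass 70% of its speed; a pose out of reach is approached as far as the arm can. A call with a gripper value outside its range is refused whole. The fingers move at their own pace and stop on an object; "force" is the grip in N (left out, the last holds). Time passes only in rows, so rows that repeat a pose let the fingers close, or fill a call up. It gives the time, the measured TCP pose, the force and the opening at its end, in the units of the state.
- manip.sense(): the state, without advancing time (a new reading comes with each control period).
- manip.snapshot(name): name is "side" or "top" or "wrist"; returns a dict with "image" (480x640x3 uint8, red, green, blue), "fx", "fy", "cx", "cy" (pixels), "rvec" (rotation vector, rad) and "tvec" (3), from world to camera coordinates, as OpenCV has them. Camera axes: x right, y down, z forward; pixel columns grow to the right and rows downward; lengths in m; the calibration is good to about 2 mm. A picture is of the moment at which its call begins. There is no depth.
- manip.sign_off(): hands the job in, once; it reports no verdict.
The state is a dict: "t": time; "q": joint angles; "qd": joint speeds; "tau": joint torques, N m; "tcp_pos": TCP position; "tool_rot": TCP orientation; "force": force on the tool from outside, world axes, zero at the start; "ft_torque": the same for the moment, N m; "finger_gap": opening from 0.0 (shut) to 1.0 (fully open).
Only numpy, scipy, OpenCV 4.12 (cv2) and the standard library are available. Lean on these libraries where they do the work, as an engineer would, in place of code of your own. Each camera call takes 0.05 s, during which the arm holds its last target.

## Working session

There is one attempt and no reset: what is moved stays moved. The work goes in short steps, Python scripts to look and compute and a tool call to move; the robot and the scene stay as the last step left them, time stands still between calls to the robot, and variables do not carry over. Pictures are saved under pics/ and viewed, and the job is handed in when it is done.

Besides the shell and the picture viewer there is one more tool, called after ">>>" as name(argument=value, ...) on one line, values as JSON. carry_out: Moves the arm, as the interface text tells. Its arguments: {"type":"object","properties":{"commands":{"type":"array"},"force":{"type":"number"}},"required":["commands"]}

```bash
mkdir -p pics; ls; python3 - <<'E'
from station import manip
import cv2
s=manip.sense(); print(s)
for n in ("side","top","wrist"):
    d=manip.snapshot(n); cv2.imwrite(f"pics/{n}0.png",d["image"][:,:,::-1])
    print(n,d["fx"],d["fy"],d["cx"],d["cy"],d["rvec"],d["tvec"])
E
```

```text
pics
{'t': 0.0, 'q': array([-1.39749655e+00,  5.28479597e-01,  1.43394771e+00, -3.49476403e-06,
        1.18139781e+00, -1.78495135e-01]), 'qd': array([ 0.00028876, -0.00037218,  0.00146894, -0.00185283, -0.00048174,
       -0.00080528]), 'tau': array([-1.06894498e-03, -4.42355204e+01, -1.78027350e+01, -4.43298504e-04,
        8.34307226e-03,  7.54291818e-06]), 'tcp_pos': array([ 0.21526436, -0.58596984,  0.23031094]), 'tool_rot': array([ 0.69619644,  0.12452758, -0.69619462,  0.12294899]), 'force': array([-0.7741635 , -0.71556417, -0.02583621]), 'ft_torque': array([0.03431202, 0.01885839, 0.00113718]), 'finger_gap': 1.0022185013945684}
side 614.1680998227467 614.1680998227467 329.0014532635911 234.9717087592489 [ 2.35127108 -0.11130866  0.02636373] [-0.54284814  0.08651109  1.61741383]
top 599.9038294663338 599.9038294663338 321.15676132692073 233.81120628864576 [ 2.13465083 -2.16229902  0.11989933] [-0.02915056  0.52857571  1.60184745]
wrist 367.7215773743198 367.7215773743198 321.79515467005916 240.83531343376575 [-2.3739606   1.6552243   0.24629033] [-0.62392023 -0.03710414  0.37965404]
```

View pics/side0.png

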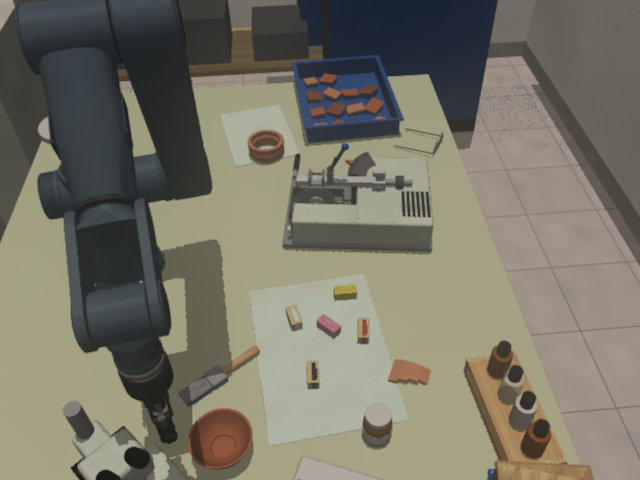

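View pics/top0.png

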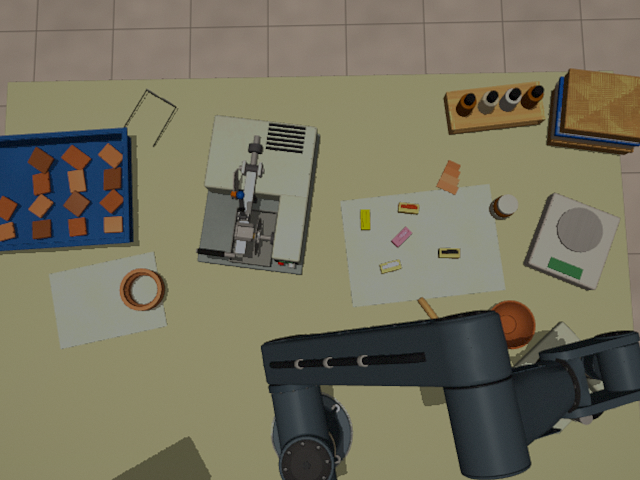

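View pics/wrist0.png

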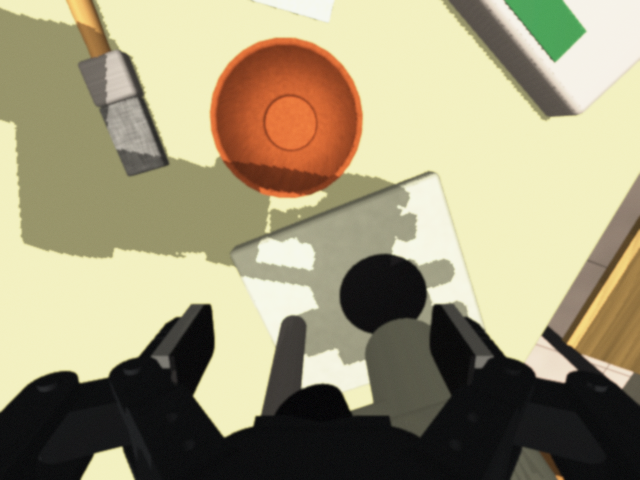

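The side and top views show the following candidates on the white paper, as side pixel / top pixel:
- Red sherd: (364,330) / (409,208)
- Yellow: (345,292) / (365,219)
- Pink: (329,325) / (401,237)
- White sherd: (294,317) / (390,267)
- Black sherd: (313,373) / (449,253)

The saw is at side (360,200) / top (255,195). The red-sherd block fits the description, so I'll crop close to check it.

```bash
cat > h.py <<'E'
import numpy as np, cv2
from scipy.spatial.transform import Rotation as R
from station import manip
def snap(n,f=None):
    d=manip.snapshot(n)
    if f: cv2.imwrite(f"pics/{f}.png",d["image"][:,:,::-1])
    np.savez(f"pics/{f or n}.npz",**d); return d
def load(f): return dict(np.load(f"pics/{f}.npz"))
def ray(d,uv):
    Rm=R.from_rotvec(d["rvec"]).as_matrix(); c=-Rm.T@d["tvec"]
    v=Rm.T@np.array([(uv[0]-d["cx"])/d["fx"],(uv[1]-d["cy"])/d["fy"],1.]); return c,v/np.linalg.norm(v)
def onz(d,uv,z):
    c,v=ray(d,uv); return c+v*(z-c[2])/v[2]
def tri(*obs):
    A=np.zeros((3,3));b=np.zeros(3);rs=[ray(d,u) for d,u in obs]
    for c,v in rs:
        P=np.eye(3)-np.outer(v,v);A+=P;b+=P@c
    p=np.linalg.solve(A,b); return p,[float(np.linalg.norm((np.eye(3)-np.outer(v,v))@(p-c))) for c,v in rs]
def proj(d,p):
    q=R.from_rotvec(d["rvec"]).apply(p)+d["tvec"]; return np.array([d["fx"]*q[0]/q[2]+d["cx"],d["fy"]*q[1]/q[2]+d["cy"]])
def crop(d,x0,y0,x1,y1,s,f):
    im=cv2.resize(d["image"][y0:y1,x0:x1,::-1],None,fx=s,fy=s,interpolation=cv2.INTER_CUBIC);cv2.imwrite(f"pics/{f}.png",im)
E
python3 - <<'E'
from h import *
a=snap("side","s1");b=snap("top","t1")
crop(a,270,130,450,265,4,"s1saw");crop(b,185,105,335,285,3,"t1saw")
i1=cv2.resize(a["image"][270:400,270:400,::-1],(390,390),interpolation=2);i2=cv2.resize(b["image"][190:290,345:475,::-1],(390,300),interpolation=2)
o=np.zeros((390,790,3),np.uint8);o[:,:390]=i1;o[:300,400:]=i2;cv2.imwrite("pics/blocks1.png",o)
E
```

```text
(no output)
```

View pics/s1saw.png

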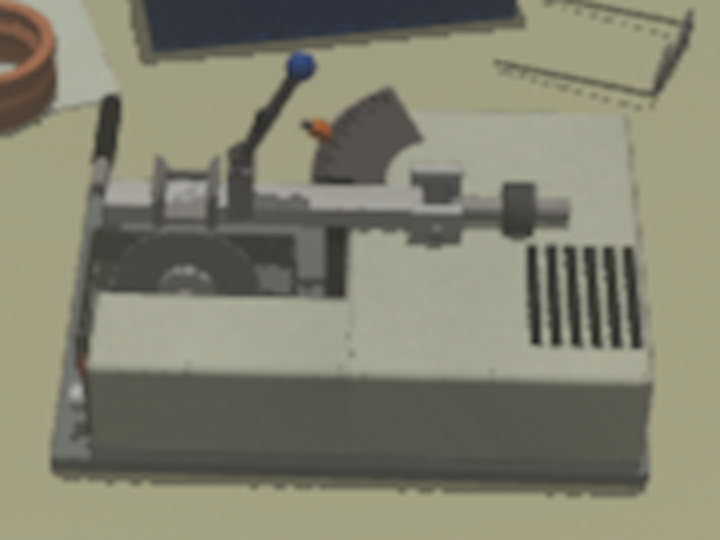

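View pics/t1saw.png

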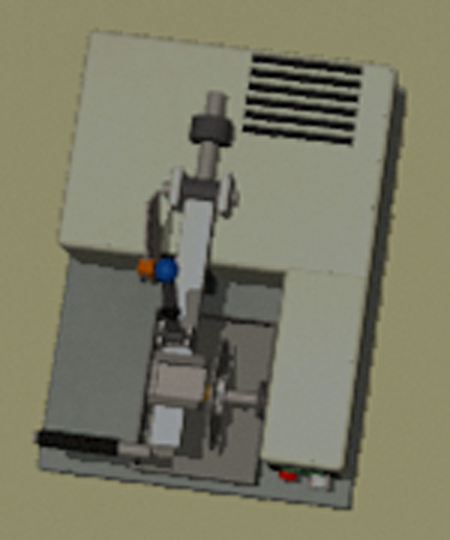

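View pics/blocks1.png

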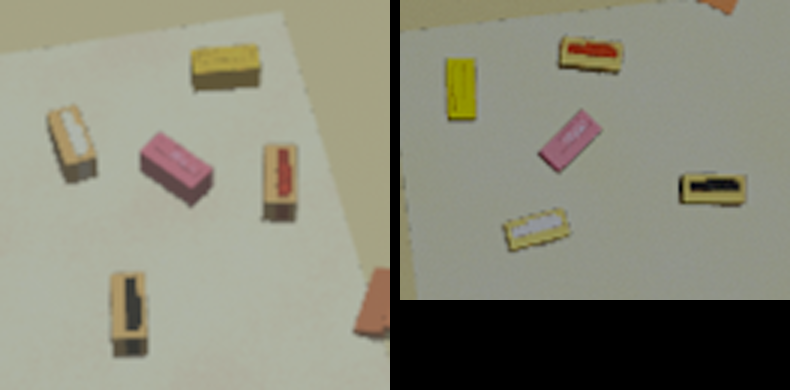

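The enlarged crops confirm the red-sherd block, with the sherd on its upper face, at side (364,330) and top (409,208). The next step is to measure the block and the saw frame.

```bash
python3 - <<'E'
from h import *
a=load("s1");b=load("t1")
T=lambda x,y:(185+x/3-.33,105+y/3-.33); S=lambda x,y:(270+x/4-.37,130+y/4-.37)
H={n:onz(b,T(*p),.1)[:2] for n,p in dict(BL=(92,32),BR=(397,68),FL=(62,243),SFR=(343,468),SFL=(263,458)).items()}
print(H)
for p,q in (("FL","BL"),("SFR","BR"),("BR","BL")):
    d=H[q]-H[p];print(p,q,np.degrees(np.arctan2(d[1],d[0])),np.linalg.norm(d))
for n,t,s in (("ball",(166,269),(301,66)),("handle_end",(40,437),(111,101)),("handle_in",(117,448),(101,158))):
    print(n,tri((b,T(*t)),(a,S(*s))))
# block: honey mask in top
for nm,d,(x,y) in (("top",b,(409,208)),("side",a,(364,330))):
    im=d["image"][y-18:y+19,x-20:x+21]; 
    hsv=cv2.cvtColor(np.ascontiguousarray(im),cv2.COLOR_RGB2HSV); m=(hsv[...,1]>90).astype(np.uint8)
    n,l,st,ce=cv2.connectedComponentsWithStats(m);k=1+np.argmax(st[1:,4]);
    print(nm,st[k],ce[k]+[x-20,y-18])
    r=cv2.minAreaRect(np.argwhere(l==k)[:,::-1].astype(np.float32)+[x-20,y-18]);print(r)
    red=((hsv[...,0]<8)&(hsv[...,1]>150)).astype(np.uint8);yy,xx=np.nonzero(red);print("red",xx.mean()+x-20,yy.mean()+y-18,len(xx))
E
```

```text
{'BL': array([0.8447721 , 0.24385547]), 'BR': array([ 0.80685885, -0.0292242 ]), 'FL': array([0.65247207, 0.2683922 ]), 'SFR': array([0.45003391, 0.02150762]), 'SFL': array([0.45965073, 0.0909355 ])}
FL BL -7.271426965615864 0.19385910783799326
SFR BR -8.091832870810228 0.3604133105298636
BR BL 82.09581919950051 0.27569896579101405
ball (array([0.60283159, 0.1563856 , 0.231027  ]), [0.00092387541019302, 0.0009238754101930846])
handle_end (array([0.47983068, 0.28169153, 0.11733851]), [0.001025970717359674, 0.0010259707173596992])
handle_in (array([0.46934719, 0.21469949, 0.11963665]), [0.0011655919007459417, 0.0011655919007458686])
top [  9  13  21  11 205] [407.84878049 208.0195122 ]Traceback (most recent call last):
  File "<stdin>", line 16, in <module>
cv2.error: OpenCV(4.12.0) /io/opencv/modules/imgproc/src/convhull.cpp:143: error: (-215:Assertion failed) total >= 0 && (depth == CV_32F || depth == CV_32S) in function 'convexHull'
```

```bash
python3 - <<'E'
from h import *
a=load("s1");b=load("t1")
M=np.array([(310,140),(310,-140),(110,140),(-57,-140),(-57,-65)])/1e3
W=np.array([[0.8447721,0.24385547],[0.80685885,-0.0292242],[0.65247207,0.2683922],[0.45003391,0.02150762],[0.45965073,0.0909355]])
mc,wc=M.mean(0),W.mean(0);U,s,V=np.linalg.svd((W-wc).T@(M-mc));Rm=U@V;t=wc-Rm@mc
print("yaw",np.degrees(np.arctan2(Rm[1,0],Rm[0,0])),"o",t,"scale",s.sum()/((M-mc)**2).sum());print((W-(M@Rm.T+t))*1e3)
for n,p in dict(handle=(-.062,.09),pin=(.036,.015)).items(): print(n,Rm@p+t)
print("ball/handle in saw",(np.array([[.6028,.1564],[.4798,.2817],[.4693,.2147]])-t)@Rm)
for nm,d,(x,y) in (("top",b,(409,208)),("side",a,(364,330))):
    im=d["image"][y-18:y+19,x-20:x+21]; 
    hsv=cv2.cvtColor(np.ascontiguousarray(im),cv2.COLOR_RGB2HSV); m=(hsv[...,1]>90).astype(np.uint8)
    n,l,st,ce=cv2.connectedComponentsWithStats(m);k=1+np.argmax(st[1:,4]);
    print(nm,st[k],ce[k]+[x-20,y-18])
    print(cv2.minAreaRect((np.argwhere(l==k)[:,::-1]+[x-20,y-18]).astype(np.float32)))
    red=((hsv[...,0]<8)&(hsv[...,1]>150)).astype(np.uint8);yy,xx=np.nonzero(red);print("red",xx.mean()+x-20,yy.mean()+y-18,len(xx))
E
```

```text
yaw -7.910195535873376 o [0.52251885 0.14892451] scale 0.9813026846734755
[[-4.06401062 -1.07448588]
 [-3.44343642  3.18164129]
 [ 1.73295735 -4.06191602]
 [ 3.23961487  3.40662743]
 [ 2.53487482 -1.45186682]]
handle [0.47349465 0.24660064]
pin [0.56024062 0.15882743]
ball/handle in saw [[ 0.07848849  0.01845272]
 [-0.06058505  0.12563313]
 [-0.06176455  0.05782562]]
top [  9  13  21  11 205] [407.84878049 208.0195122 ]
((408.0, 208.0), (10.0, 20.0), 90.0)
red 408.609756097561 206.3658536585366 41
side [ 14   7  10  19 185] [362.61081081 328.03243243]
((362.5, 328.0), (18.0, 9.0), 90.0)
red 364.55555555555554 329.55555555555554 9
```

```bash
cat >> h.py <<'E'
def tool():
    s=manip.sense(); return s,np.array(s["tcp_pos"]),R.from_quat(s["tool_rot"])
def downrot(yaw_y):  # tool x down, tool y along world heading yaw_y(rad)
    x=np.array([0,0,-1.]);y=np.array([np.cos(yaw_y),np.sin(yaw_y),0]);z=np.cross(x,y);return R.from_matrix(np.c_[x,y,z])
def go(p,yaw=None,rot=None,base=None):
    s,tp,tr=tool() if base is None else (None,*base)
    d=tr.inv().apply(np.array(p)-tp)/.025
    tgt=rot if rot is not None else (downrot(yaw) if yaw is not None else tr)
    w=np.degrees((tr.inv()*tgt).as_rotvec())/5
    print("shift",np.round(d,2),"turn",np.round(w,2))
E
python3 - <<'E'
from h import *
b=load("t1");a=load("s1")
s,tp,tr=tool();print(tp,tr.as_matrix().round(3))
d=snap("wrist","w1")
Rm=R.from_rotvec(d["rvec"]).as_matrix();c=-Rm.T@d["tvec"]
print("cam in tool",tr.inv().apply(c-tp)*1e3,"cam axes in tool\n",(tr.as_matrix().T@Rm.T).round(3))
print("block",onz(b,(408.3,207.8),.02),tri((b,(408.6,206.4)),(a,(364.5,328.5))))
E
```

```text
[ 0.21531907 -0.5863619   0.23080913] [[-0.     0.345 -0.939]
 [ 0.001 -0.939 -0.345]
 [-1.    -0.001 -0.   ]]
cam in tool [-142.11856669    0.29269372  -73.96460439] cam axes in tool
 [[ 0.001 -0.288  0.958]
 [ 1.     0.001 -0.001]
 [-0.001  0.958  0.288]]
block [ 0.59880446 -0.27685771  0.02      ] (array([ 0.60291791, -0.27698284,  0.02581679]), [0.0012000399282279777, 0.0012000399282277383])
```

```bash
python3 - <<'E'
from h import *
go([.60,-.277,.22],yaw=np.radians(84)); print(manip.sense()["q"])
E
```

```text
shift [  0.45  -6.32 -18.71] turn [-3.077e+01 -1.000e-02  0.000e+00]
[-1.39751725e+00  5.27863046e-01  1.43310138e+00  2.92200740e-05
  1.18141594e+00 -1.78514419e-01]
```

>>> carry_out(commands=[[[0, -0.6, -1.8, -1.7, 0, 0, 85], [0.1, -1.2, -3.6, -3.4, 0, 0, 85], [0.1, -1.9, -5.6, -5.1, 0, 0, 85], [0.2, -2.5, -7.4, -6.8, 0, 0, 85], [0.2, -3.1, -9.3, -8.5, 0, 0, 85]]], force=40)

```text
t: 0.8
tcp_pos: [0.4078, -0.4325, 0.2261]
tool_rot: [0.603, 0.37, -0.603, 0.369]
force: [0.6, -1.7, 0.2]
finger_gap: 0.994
```

```bash
python3 - <<'E'
from h import *
go([.60,-.277,.22],yaw=np.radians(84)); print(manip.sense()["q"])
E
```

```text
shift [ 0.25  4.02 -9.03] turn [-2.221e+01 -1.000e-02 -0.000e+00]
[-1.00258619e+00  4.92250021e-01  1.51695827e+00  5.80315729e-05
  1.13289047e+00 -5.30910935e-01]
```

>>> carry_out(commands=[[[0.1, 0.8, -1.8, -1.7, 0, 0, 85], [0.1, 1.6, -3.6, -3.4, 0, 0, 85], [0.2, 2.4, -5.4, -5.1, 0, 0, 85], [0.2, 3.2, -7.2, -6.8, 0, 0, 85], [0.2, 4.0, -9.0, -8.5, 0, 0, 85]]])

```text
t: 1.3
tcp_pos: [0.6002, -0.2785, 0.2212]
tool_rot: [0.428, 0.563, -0.428, 0.563]
force: [0.0, -0.7, -0.3]
finger_gap: 0.998
```

>>> carry_out(commands=[[[0, 0, 0, -1.7, 0, 0, 85], [0, 0, 0, -3.4, 0, 0, 85], [0, 0, 0, -5.1, 0, 0, 85], [0, 0, 0, -6.8, 0, 0, 85], [0, 0, 0, -8.5, 0, 0, 85]]])

```text
t: 1.8
tcp_pos: [0.5989, -0.2798, 0.2211]
tool_rot: [0.195, 0.68, -0.195, 0.68]
force: [-0.2, 0.3, -0.2]
finger_gap: 1.002
```

>>> carry_out(commands=[[[0, 0, 0, -1.7, 0, 0, 85], [0, 0, 0, -3.4, 0, 0, 85], [0, 0, 0, -5.1, 0, 0, 85], [0, 0, 0, -5.2, 0, 0, 85], [0, 0, 0, -5.2, 0, 0, 85]]])

```text
t: 2.3
tcp_pos: [0.5989, -0.28, 0.2212]
tool_rot: [0.04, 0.706, -0.04, 0.706]
force: [-0.5, -0.5, -0.6]
finger_gap: 0.995
```

```bash
python3 - <<'E'
from h import *
go([.60,-.277,.22],yaw=np.radians(84)); print(manip.sense()["q"]);snap("wrist","w2")
E
```

```text
shift [0.05 0.12 0.03] turn [-0.1 -0.  -0. ]
[-6.06082710e-01  5.87657176e-01  1.34574166e+00  4.08730619e-05
  1.20835649e+00 -2.06336940e+00]
```

View pics/w2.png

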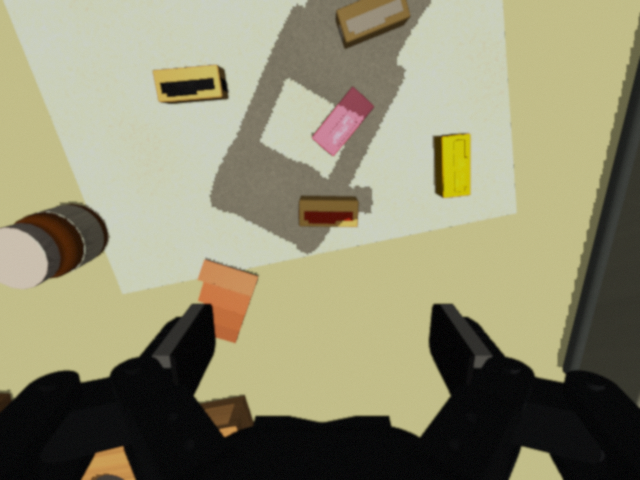

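The wrist view shows the red-sherd block at (329,212) in the arm's shadow, with white at (372,18), pink at (343,122), yellow at (453,165) and black at (190,83).

```bash
python3 - <<'E'
from h import *
d=load("w2");crop(d,280,180,380,245,8,"w2c")
E
```

```text
(no output)
```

View pics/w2c.png

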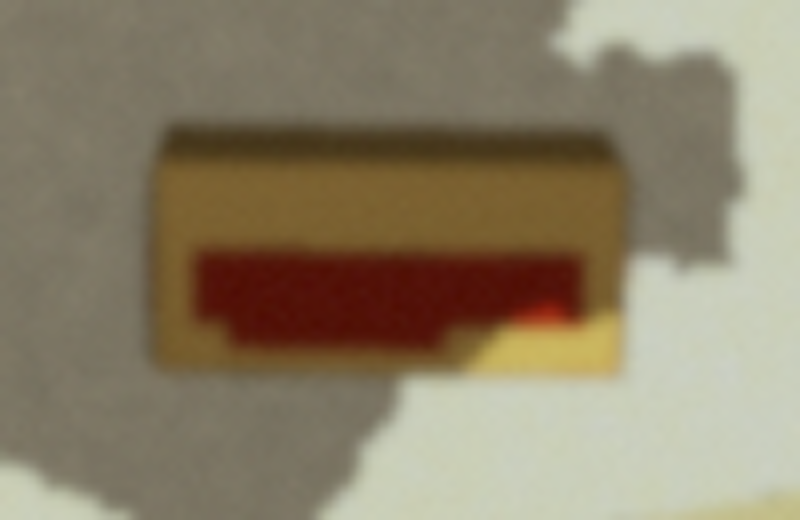

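The close-up shows the top-face corners at about crop (157,160), (625,160), (622,374) and (155,373), and the sherd is brick-red.

```bash
python3 - <<'E'
from h import *
d=load("w2");b=load("t1");a=load("s1")
P=np.array([onz(d,(280+x/8-.44,180+y/8-.44),.026) for x,y in ((157,160),(625,160),(622,374),(155,373))]);print(P.round(4))
c=P.mean(0);print("c",c);e=P[1]-P[0];f=P[2]-P[3];print(np.degrees(np.arctan2(e[1],e[0])),np.degrees(np.arctan2(f[1],f[0])),np.linalg.norm(e),np.linalg.norm(P[0]-P[3]))
# height from two views: red centroid wrist & top & side
print(tri((d,(280+388/8-.44,180+295/8-.44)),(b,(408.6,206.4)),(a,(364.5,328.5))))
go([c[0],c[1],.10],yaw=np.radians(84.5))
E
```

```text
[[ 0.5852 -0.2992  0.026 ]
 [ 0.5913 -0.2453  0.026 ]
 [ 0.6167 -0.2479  0.026 ]
 [ 0.6104 -0.3027  0.026 ]]
c [ 0.60086763 -0.27376507  0.026     ]
83.53906831581703 83.41060997661803 0.054182064979416904 0.025435405100209755
(array([ 0.60346035, -0.27585443,  0.02494647]), [0.0017406047338439277, 0.0020575797721241874, 0.0008141062671156927])
shift [4.85 0.26 0.05] turn [-0.2 -0.  -0. ]
```

>>> carry_out(commands=[[[1.5, 0.26, 0.06, 0, 0, 0, 85], [3.0, 0.26, 0.06, 0, 0, 0, 85], [4.5, 0.26, 0.06, 0, 0, 0, 85], [6.0, 0.26, 0.06, 0, 0, 0, 85], [6.4, 0.26, 0.06, 0, 0, 0, 85]]])

```text
t: 2.85
tcp_pos: [0.5983, -0.272, 0.0569]
tool_rot: [0.041, 0.709, -0.038, 0.703]
force: [-0.4, 0.7, -0.2]
finger_gap: 0.994
```

```bash
python3 - <<'E'
from h import *
go([.6009,-.2738,.004],yaw=np.radians(83.5));snap("wrist","w3")
E
```

```text
shift [ 2.11 -0.07  0.13] turn [ 0.01 -0.09 -0.05]
```

View pics/w3.png

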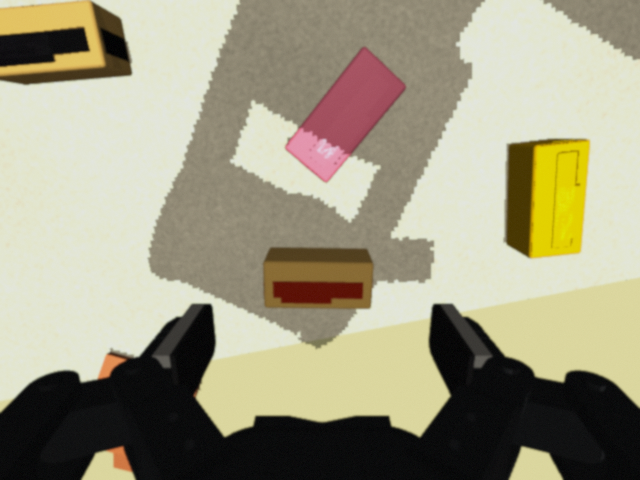

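The block at (318,285) sits centred between the fingers. I'll re-measure it before descending.

```bash
python3 - <<'E'
from h import *
d=load("w3");P=np.array([onz(d,p,.026) for p in ((263.5,262.5),(372.5,262.5),(371.5,308),(263.5,307.5))]);c=P.mean(0);print(P.round(4),c)
e=P[1]-P[0];f=P[2]-P[3];print(np.degrees(np.arctan2(e[1],e[0])),np.degrees(np.arctan2(f[1],f[0])),np.linalg.norm(e))
# height from two wrist places: corner match
w=load("w2")
print([tri((w,(280+x/8-.44,180+y/8-.44)),(d,p))[0].round(4) for (x,y),p in zip(((157,160),(625,160),(622,374),(155,373)),((263.5,262.5),(372.5,262.5),(371.5,308),(263.5,307.5)))])
go([c[0],c[1],.004],yaw=np.radians(83.8));print(tool()[1:2])
E
```

```text
[[ 0.5858 -0.2994  0.026 ]
 [ 0.5919 -0.2453  0.026 ]
 [ 0.6168 -0.2476  0.026 ]
 [ 0.6102 -0.3033  0.026 ]] [ 0.60118305 -0.27390481  0.026     ]
83.5167231789546 83.18943299893834 0.054484941157950995
[array([ 0.5847, -0.2989,  0.0292]), array([ 0.5906, -0.2457,  0.0296]), array([ 0.6165, -0.2478,  0.0267]), array([ 0.6101, -0.3029,  0.0266])]
shift [ 2.13 -0.06  0.12] turn [-0.05 -0.08 -0.04]
(array([ 0.59878691, -0.27229174,  0.05726856]),)
```

>>> carry_out(commands=[[[0.7, -0.05, 0.1, 0, 0, 0, 85], [1.4, -0.05, 0.1, 0, 0, 0, 85], [2.1, -0.05, 0.1, 0, 0, 0, 85], [2.1, -0.05, 0.1, 0, 0, 0, 85], [2.1, -0.05, 0.1, 0, 0, 0, 60]]])

```text
t: 3.4
tcp_pos: [0.6033, -0.2752, 0.0084]
tool_rot: [0.039, 0.706, -0.039, 0.706]
force: [0.3, -0.6, 0.3]
finger_gap: 0.851
```

```bash
python3 - <<'E'
from h import *
go([.6012,-.2739,.004],yaw=np.radians(83.5));s=manip.sense();print(s["force"],s["tcp_pos"],s["finger_gap"])
E
```

```text
shift [ 0.18  0.04 -0.09] turn [ 0.03 -0.01 -0.  ]
[ 0.28937971 -0.58044519  0.31732363] [ 0.60327352 -0.275161    0.0084091 ] 0.8508146175843603
```

>>> carry_out(commands=[[[0.16, 0.03, -0.07, 0, 0, 0, 60], [0.16, 0.03, -0.07, 0, 0, 0, 50], [0.16, 0.03, -0.07, 0, 0, 0, 50], [0.16, 0.03, -0.07, 0, 0, 0, 50], [0.16, 0.03, -0.07, 0, 0, 0, 50]]], force=40)

```text
t: 3.9
tcp_pos: [0.602, -0.2745, 0.0054]
tool_rot: [0.039, 0.706, -0.039, 0.706]
force: [-1.7, -0.7, 2.7]
finger_gap: 0.646
```

```bash
python3 - <<'E'
from h import *
s=manip.sense();print(s["force"],s["tcp_pos"],s["finger_gap"]*85.4)
o=np.array([.5225,.1489]);print(manip.sense()["q"])
E
```

```text
[-1.69641598 -0.66828054  2.6812046 ] [ 0.60200725 -0.274473    0.00537545] 55.16714286695792
[-5.96329706e-01  8.65765906e-01  1.46809636e+00 -3.11502551e-05
  8.07048048e-01 -2.05643755e+00]
```

>>> carry_out(commands=[[[-1.6, 0, 0, 0, 0, 0, 50], [-3.4, 0, 0, 0, 0, 0, 50], [-5.2, 0, 0, 0, 0, 0, 50], [-7.0, 0, 0, 0, 0, 0, 50], [-8.8, 0, 0, 0, 0, 0, 50]]])

```text
t: 4.4
tcp_pos: [0.6013, -0.274, 0.2263]
tool_rot: [0.039, 0.706, -0.039, 0.706]
force: [0.5, -0.7, -1.5]
finger_gap: 0.646
```

```bash
python3 - <<'E'
from h import *
s=manip.sense();print(s["force"],s["tcp_pos"],s["finger_gap"]*85.4)
go([.45,.15,.25],yaw=np.radians(82.1)); d=snap("wrist","w4")
E
```

```text
[ 0.49345995 -0.65473912 -1.53378217] [ 0.60126294 -0.27396784  0.22626809] 55.198181303030275
shift [-0.94 16.19 -7.89] turn [ 0.31 -0.01 -0.01]
```

View pics/w4.png

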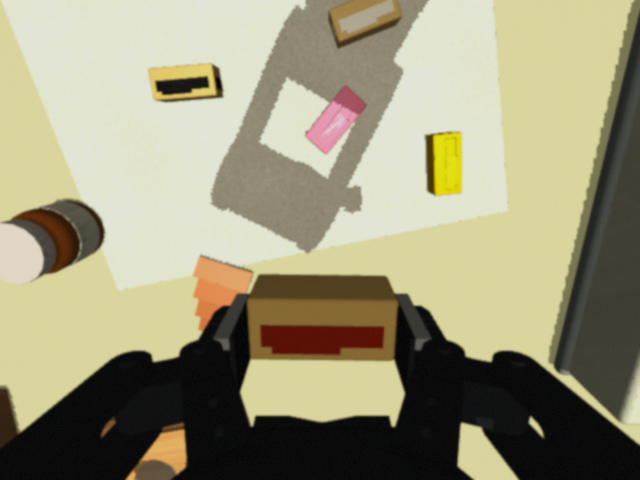

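The block is held squarely at (322,317) between the pads. I'm moving it to in front of the chuck.

>>> carry_out(commands=[[[-0.4, 1.0, -0.9, 0.3, 0, 0, 50], [-0.8, 2.6, -2.0, 0.3, 0, 0, 50], [-0.9, 4.3, -3.0, 0.3, 0, 0, 50], [-0.9, 6.0, -4.0, 0.3, 0, 0, 50], [-0.9, 7.7, -5.0, 0.3, 0, 0, 50]]])

```text
t: 4.95
tcp_pos: [0.4975, -0.0676, 0.2472]
tool_rot: [0.049, 0.705, -0.049, 0.705]
force: [0.3, 0.9, -1.2]
finger_gap: 0.645
```

>>> carry_out(commands=[[[0, 1.7, -0.6, 0, 0, 0, 50], [0, 3.4, -1.2, 0, 0, 0, 50], [0, 5.1, -1.8, 0, 0, 0, 50], [0, 6.8, -2.4, 0, 0, 0, 50], [0, 8.3, -3.0, 0, 0, 0, 50]]])

```text
t: 5.45
tcp_pos: [0.4519, 0.1485, 0.2472]
tool_rot: [0.048, 0.705, -0.048, 0.705]
force: [1.0, -0.1, 0.0]
finger_gap: 0.647
```

>>> carry_out(commands=[[[0, 0, 0, 0, 0, 0, 50], [0, 0, 0, 0, 0, 0, 50], [0, 0, 0, 0, 0, 0, 50], [0, 0, 0, 0, 0, 0, 50], [0, 0, 0, 0, 0, 0, 50]]])

```text
t: 5.95
tcp_pos: [0.4533, 0.1454, 0.2472]
tool_rot: [0.049, 0.705, -0.049, 0.705]
force: [0.3, -0.5, -0.8]
finger_gap: 0.643
```

```bash
python3 - <<'E'
from h import *
s=manip.sense();print(s["force"],s["tcp_pos"],s["finger_gap"]*85.4)
go([.45,.15,.25],yaw=np.radians(82.1)); d=snap("wrist","w5"); snap("side","s5")
E
```

```text
[ 0.30981302 -0.47282231 -0.77567058] [0.45327626 0.14542015 0.2472402 ] 54.91973851144313
shift [-0.11  0.16 -0.16] turn [-0.01 -0.    0.  ]
```

View pics/w5.png

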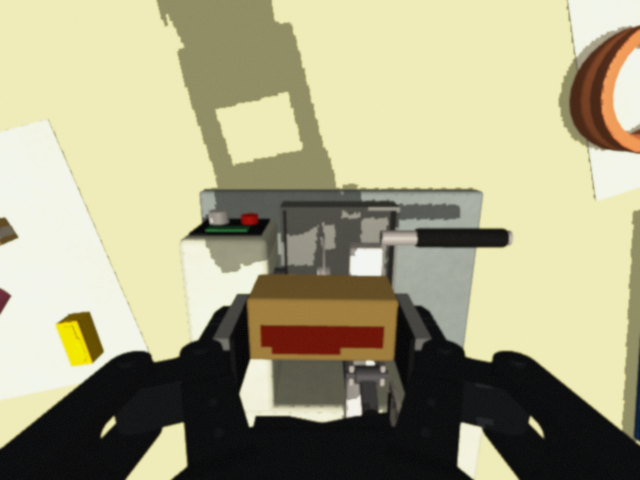

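The wrist view shows the handle at (460,237), but the held block hides the chuck. I'll raise and move on so that the chuck shows above the block.

>>> carry_out(commands=[[[-1.0, 0.1, 0, 0, 0, 0, 50], [-2.0, 0.1, 0.6, 0, 0, 0, 50], [-2.4, 0.0, 1.6, 0, 0, 0, 50], [-2.4, 0.0, 2.6, 0, 0, 0, 50], [-2.4, 0.0, 3.5, 0, 0, 0, 50]]])

```text
t: 6.55
tcp_pos: [0.541, 0.1339, 0.308]
tool_rot: [0.049, 0.705, -0.049, 0.706]
force: [-0.3, 0.7, -1.2]
finger_gap: 0.647
```

>>> carry_out(commands=[[[0, 0, 0, 0, 0, 0, 50], [0, 0, 0, 0, 0, 0, 50], [0, 0, 0, 0, 0, 0, 50], [0, 0, 0, 0, 0, 0, 50], [0, 0, 0, 0, 0, 0, 50]]])

```text
t: 7.05
tcp_pos: [0.5388, 0.1348, 0.3074]
tool_rot: [0.048, 0.706, -0.048, 0.705]
force: [-0.5, -0.6, -1.3]
finger_gap: 0.645
```

```bash
python3 - <<'E'
from h import *
s=manip.sense();print(s["force"],s["tcp_pos"],s["finger_gap"]*85.4)
d=snap("wrist","w6");crop(d,220,100,480,280,3,"w6c")
E
```

```text
[-0.5195674  -0.64111328 -1.26533238] [0.53878067 0.13483407 0.30741532] 55.08861089904087
```

View pics/w6.png

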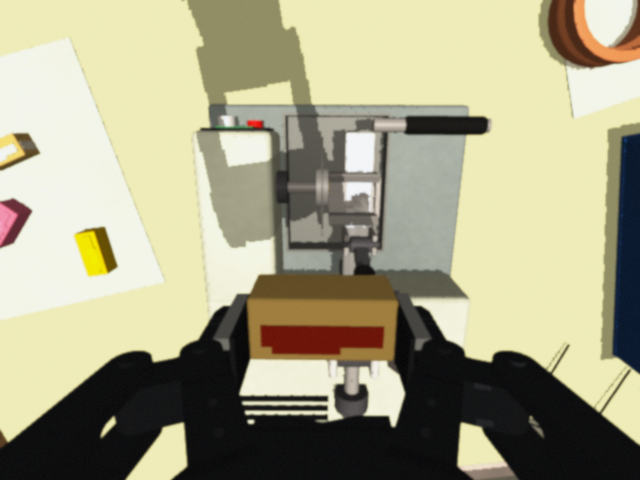

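View pics/w6c.png

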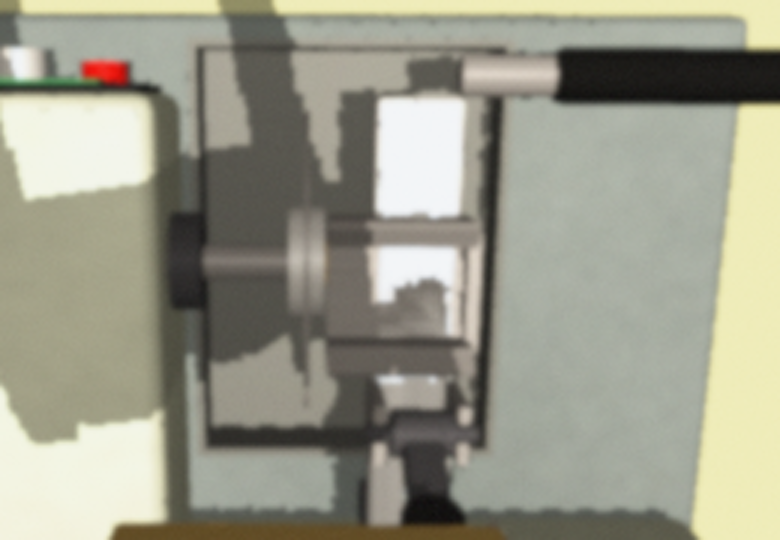

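In the 3x crop (offset 220,100):
- The front jaw's upper inner edge is at row ~245.
- The rear jaw's inner face runs over rows 340–375.
- The jaw ends are at columns 327 and 480.
- The handle axis is at row 75.

I'll cast rays from these.

```bash
python3 - <<'E'
from h import *
d=load("w6");C=lambda x,y:(220+x/3-.33,100+y/3-.33)
yaw=np.radians(-7.9);Rs=np.array([[np.cos(yaw),-np.sin(yaw)],[np.sin(yaw),np.cos(yaw)]]);o=np.array([.5225,.1489])
def S(n,uv,z,exp=None): 
    p=onz(d,uv,z)[:2];print(n,((p-o)@Rs*1e3).round(1),"expected",exp)
S("frontjaw top inner",C(400,245),.139,"x-21");S("rearjaw floor",C(400,340),.119,"x14.5");S("rearjaw top",C(400,375),.139,"x21")
S("frontjaw L",C(480,217),.139,"y31");S("frontjaw R",C(327,217),.139,"y-12");S("rear L",C(475,360),.139,"y31");S("rear R",C(327,360),.139,"y-12")
S("handle in",C(558,75),.110,"-62,54");S("handle out",(489.5,125),.110,"-62,126");S("plate FL",C(745,17),.021,"-85,145");S("plate FR",(210,104.5),.021,"-85,-145")
S("pin",C(430,430),.149,"36,15")
S("blade hub",C(306,262),.062,"0,-18")
S("stop?",C(470,290),.125,"y31.5")
E
```

```text
frontjaw top inner [-13.7  14.8] expected x-21
rearjaw floor [17.8 17.3] expected x14.5
rearjaw top [23.8 15.8] expected x21
frontjaw L [-21.5  36.9] expected y31
frontjaw R [-21.4  -5.7] expected y-12
rear L [19.3 37.4] expected y31
rear R [19.4 -5.4] expected y-12
handle in [-59.8  62.4] expected -62,54
handle out [-59.6 136.2] expected -62,126
plate FL [-81.6 148.7] expected -85,145
plate FR [ -81.9 -133.9] expected -85,-145
pin [37.4 23.9] expected 36,15
blade hub [  2.2 -11.5] expected 0,-18
stop? [ 1.3 37.1] expected y31.5
```

```bash
cat >> h.py <<'E'
YAW=np.radians(-7.9);RS=np.array([[np.cos(YAW),-np.sin(YAW)],[np.sin(YAW),np.cos(YAW)]])
def w2s(p,o): return (np.array(p)[...,:2]-o)@RS
def s2w(p,o): return RS@np.array(p[:2])+o
O1=np.array([.5225,.1489])+RS@np.array([.0028,.0065])
E
python3 - <<'E'
from h import *
print(O1,w2s(tool()[1],O1))
d=load("w6"); s,tp,tr=tool()
# held block top corners in tool frame at assumed top height
P=[tr.inv().apply(onz(d,p,tp[2]+.0215)-tp)*1e3 for p in ((250,304),(397,304),(395,360),(250,360))];print(np.round(P,1))
go([*s2w((.020,0),O1),.20],yaw=np.radians(82.1))
E
```

```text
[0.52616682 0.15495347] [ 0.01542838 -0.01820269]
[[-21.5 -25.6 -12.5]
 [-21.5  27.4 -12.5]
 [-21.5  28.   10.8]
 [-21.5 -26.9  10.9]]
shift [4.3  0.73 0.18] turn [ 0.02 -0.    0.  ]
```

>>> carry_out(commands=[[[0.8, 0.7, 0.18, 0, 0, 0, 50], [1.8, 0.7, 0.18, 0, 0, 0, 50], [2.8, 0.7, 0.18, 0, 0, 0, 50], [3.8, 0.7, 0.18, 0, 0, 0, 50], [4.3, 0.7, 0.18, 0, 0, 0, 50]]])

```text
t: 7.6
tcp_pos: [0.5449, 0.1514, 0.1979]
tool_rot: [0.048, 0.707, -0.048, 0.704]
force: [0.1, 1.0, -0.8]
finger_gap: 0.646
```

>>> carry_out(commands=[[[0, 0, 0, 0, 0, 0, 50], [0, 0, 0, 0, 0, 0, 50], [0, 0, 0, 0, 0, 0, 50], [0, 0, 0, 0, 0, 0, 50], [0, 0, 0, 0, 0, 0, 50]]])

```text
t: 8.1
tcp_pos: [0.5469, 0.1514, 0.2008]
tool_rot: [0.048, 0.705, -0.048, 0.706]
force: [-0.6, 0.1, -0.9]
finger_gap: 0.644
```

```bash
python3 - <<'E'
from h import *
s=manip.sense();print(s["force"],s["tcp_pos"],s["finger_gap"]*85.4,w2s(s["tcp_pos"],O1))
d=snap("wrist","w7");crop(d,240,140,500,300,3,"w7c");d=snap("side","s7");crop(d,270,110,450,245,4,"s7c")
E
```

```text
[-0.64408527  0.10458451 -0.94642545] [0.54687564 0.15140859 0.20075988] 55.01847269811565 [ 0.0209995  -0.00066492]
```

View pics/w7c.png

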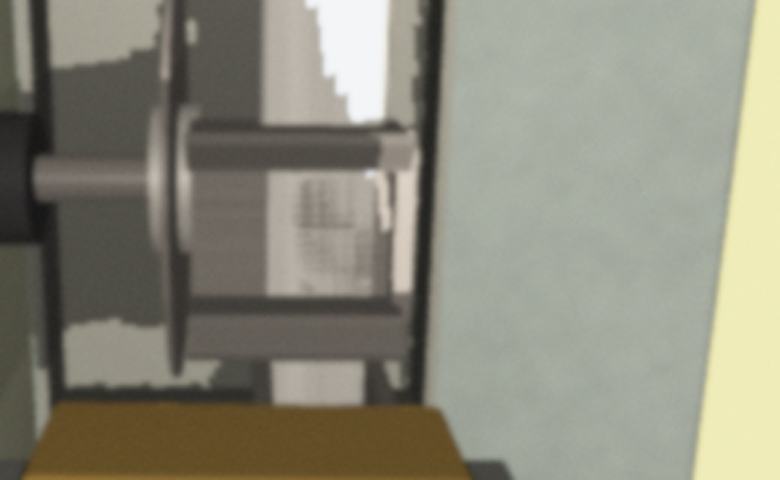

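View pics/s7c.png

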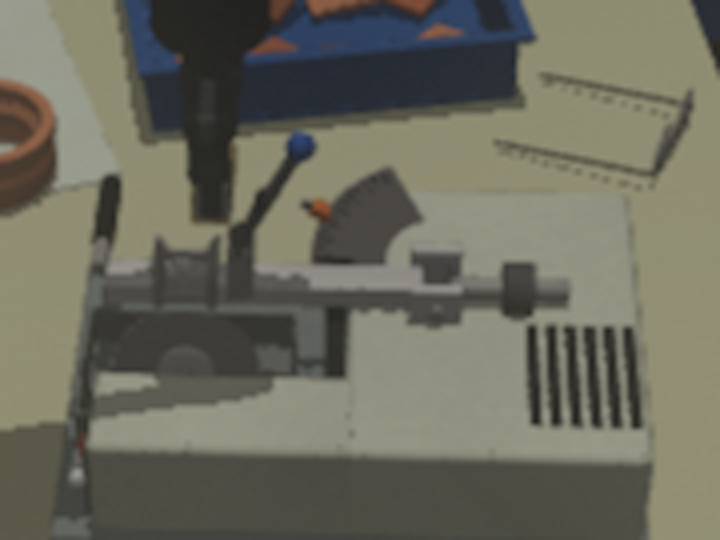

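The wrist crop (3x, offset 240,140) shows the empty chuck:
- The front jaw is at rows 127–168 and the rear jaw at 298–358.
- The jaw ends are at columns 187 and 410.
- The end stop is at about columns 388–412.

The side view shows the block about 20 mm too far back, as intended.

```bash
python3 - <<'E'
from h import *
d=load("w7");C=lambda x,y:(240+x/3-.33,140+y/3-.33)
s,tp,tr=tool()
def S(n,uv,z,exp=None): 
    p=onz(d,uv,z);print(n,(w2s(p,O1)*1e3).round(1),"exp",exp,"tool yz",(tr.inv().apply(p-tp)*1e3).round(1)[1:])
S("frontjaw top inner",C(300,168),.139,"x-21");S("frontjaw top outer",C(300,127),.139,"x?");S("rearjaw floor",C(300,298),.119,"x14.5");S("rearjaw 14",C(300,315),.133,"x14.5");S("rearjaw top",C(300,358),.139,"x21")
S("front R",C(187,150),.139,"y-12");S("front L",C(412,150),.139,"y31");S("rear R",C(187,340),.139,"y-12");S("rear L",C(408,340),.139,"y31");
S("stop in",C(391,230),.125,"y29.5");S("stop out",C(412,230),.125,"y33.5");S("blade",C(178,370),.062,"51,-18")
P=np.array([onz(d,p,tp[2]-.0045) for p in (C(55,404),C(438,406))]);print("block front bottom edge",P*1e3)
im=d["image"];crop(d,220,240,440,400,3,"w7b")
# heights: tri between w6 and w7
w=load("w6");C6=lambda x,y:(220+x/3-.33,100+y/3-.33)
for n,a,b in (("FR",(327,217),(187,127)),("RR",(327,375),(187,358)),("RL",(475,375),(408,358)),("floor R",(327,340),(187,298))):
    p,e=tri((w,C6(*a)),(d,C(*b)));print(n,p,np.round(e,4))
E
```

```text
frontjaw top inner [-16.5   9.6] exp x-21 tool yz [ 10.3 -37.2]
frontjaw top outer [-24.1   9.5] exp x? tool yz [ 10.2 -44.8]
rearjaw floor [14.6 11. ] exp x14.5 tool yz [11.7 -6.2]
rearjaw 14 [14.  10.4] exp x14.5 tool yz [11.1 -6.7]
rearjaw top [21.  10.2] exp x21 tool yz [10.9  0.2]
front R [-19.8 -11.4] exp y-12 tool yz [-10.6 -40.6]
front L [-19.9  30.3] exp y31 tool yz [ 31.  -40.6]
rear R [ 17.3 -11.9] exp y-12 tool yz [-11.2  -3.5]
rear L [17.2 31.2] exp y31 tool yz [31.9 -3.5]
stop in [-1.5 28.9] exp y29.5 tool yz [ 29.6 -22.2]
stop out [-1.5 33.1] exp y33.5 tool yz [ 33.9 -22.2]
blade [ 51.8 -18.7] exp 51,-18 tool yz [-18.   30.9]
block front bottom edge [[530.12587689 126.4125849  195.8610929 ]
 [537.87143445 180.61056968 195.8610929 ]]
FR [0.50173985 0.14631351 0.12956211] [0.0003 0.0003]
RR [0.54527189 0.14029885 0.13928121] [0. 0.]
RL [0.55123849 0.1829819  0.13887103] [0.0001 0.0001]
floor R [0.53754686 0.14116987 0.12555847] [0.0006 0.0006]
```

View pics/w7b.png

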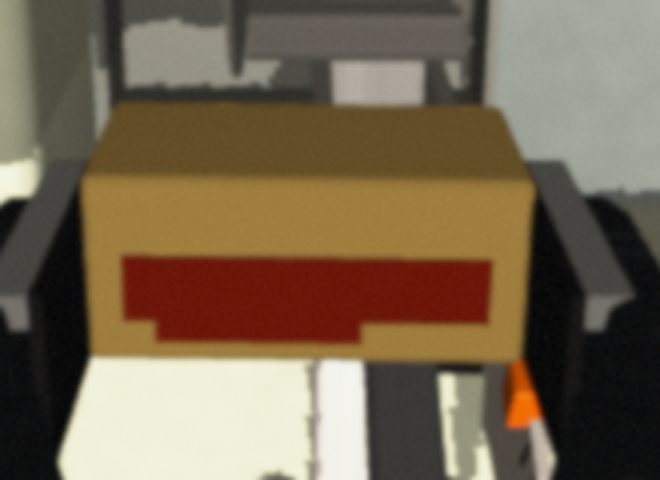

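The saw origin O1 agrees with the jaws, the stop and the blade within about 1 mm. The held block is centred on the TCP within 0.5 mm. I'm moving above the chuck first.

>>> carry_out(commands=[[[0, 0.04, -0.5, 0, 0, 0, 50], [0, 0.04, -0.84, 0, 0, 0, 50], [0.6, 0.04, -0.84, 0, 0, 0, 50], [1.3, 0.04, -0.84, 0, 0, 0, 50], [1.9, 0.04, -0.84, 0, 0, 0, 50]]])

```text
t: 8.7
tcp_pos: [0.5244, 0.1555, 0.1519]
tool_rot: [0.048, 0.706, -0.048, 0.705]
force: [-0.2, -0.2, -0.6]
finger_gap: 0.641
```

>>> carry_out(commands=[[[0, 0, 0, 0, 0, 0, 50], [0, 0, 0, 0, 0, 0, 50], [0, 0, 0, 0, 0, 0, 50], [0, 0, 0, 0, 0, 0, 50], [0, 0, 0, 0, 0, 0, 50]]])

```text
t: 9.2
tcp_pos: [0.5261, 0.1553, 0.153]
tool_rot: [0.048, 0.705, -0.048, 0.706]
force: [-0.7, 0.8, -0.9]
finger_gap: 0.643
```

```bash
python3 - <<'E'
from h import *
s=manip.sense();print(s["force"],s["tcp_pos"],s["finger_gap"]*85.4,w2s(s["tcp_pos"],O1))
go([*s2w((0,.0005),O1),.1244],yaw=np.radians(82.1))
d=snap("side","s8");crop(d,270,110,450,245,4,"s8c")
d=snap("wrist","w8")
E
```

```text
[-0.73471656  0.81429386 -0.93882993] [0.52609996 0.15527838 0.15304386] 54.88208168740041 [-0.00011088  0.00031264]
shift [1.15 0.01 0.  ] turn [ 0.01  0.02 -0.  ]
```

View pics/s8c.png

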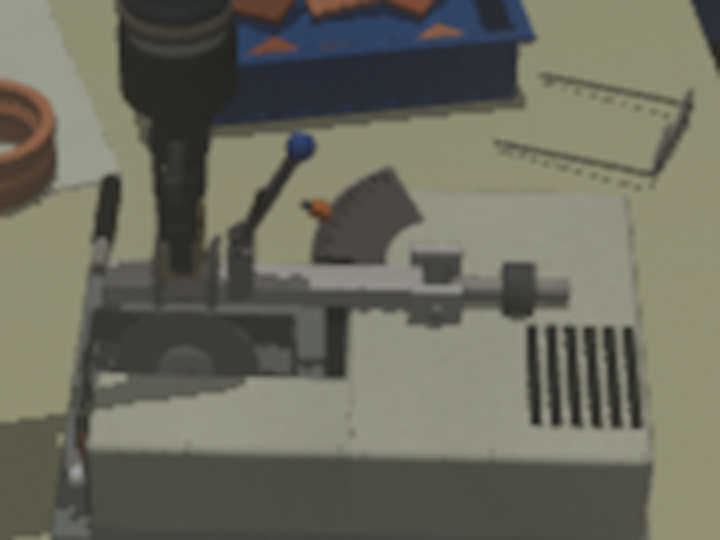

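View pics/w8.png

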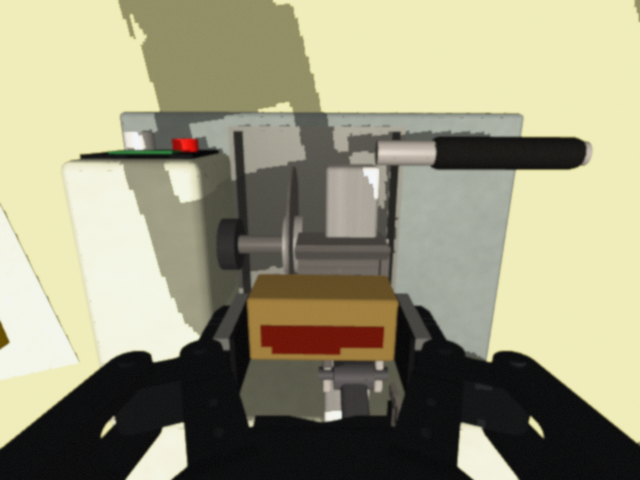

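The side view shows the block at crop x 165–203, lying between the jaws at 155–218. Allowing for its overhang towards the camera, it is centred. I'm lowering it slowly.

>>> carry_out(commands=[[[0.2, 0, 0, 0, 0, 0, 50], [0.4, 0, 0, 0, 0, 0, 50], [0.6, 0, 0, 0, 0, 0, 50], [0.8, 0, 0, 0, 0, 0, 50], [0.9, 0, 0, 0, 0, 0, 50]]])

```text
t: 9.8
tcp_pos: [0.5253, 0.1551, 0.1289]
tool_rot: [0.048, 0.706, -0.048, 0.705]
force: [-0.1, 0.5, -0.9]
finger_gap: 0.644
```

>>> carry_out(commands=[[[0.08, 0, 0, 0, 0, 0, 50], [0.16, 0, 0, 0, 0, 0, 50], [0.2, 0, 0, 0, 0, 0, 50], [0.22, 0, 0, 0, 0, 0, 50], [0.22, 0, 0, 0, 0, 0, 50]]])

```text
t: 10.3
tcp_pos: [0.5258, 0.1552, 0.1244]
tool_rot: [0.048, 0.705, -0.048, 0.706]
force: [-0.4, -0.2, 0.0]
finger_gap: 0.645
```

```bash
python3 - <<'E'
from h import *
s=manip.sense();print(s["force"],s["tcp_pos"],s["finger_gap"]*85.4,w2s(s["tcp_pos"],O1))
go([*s2w((0,.0005),O1),.1244],yaw=np.radians(82.1))
d=snap("side","s9");crop(d,290,150,370,210,8,"s9c")
d=snap("wrist","w9")
E
```

```text
[-0.3985915  -0.16003845  0.03648822] [0.52579982 0.15521455 0.12442798] 55.08112067315968 [-0.0003994   0.00020817]
shift [0.   0.01 0.02] turn [ 0.01  0.   -0.  ]
```

View pics/s9c.png

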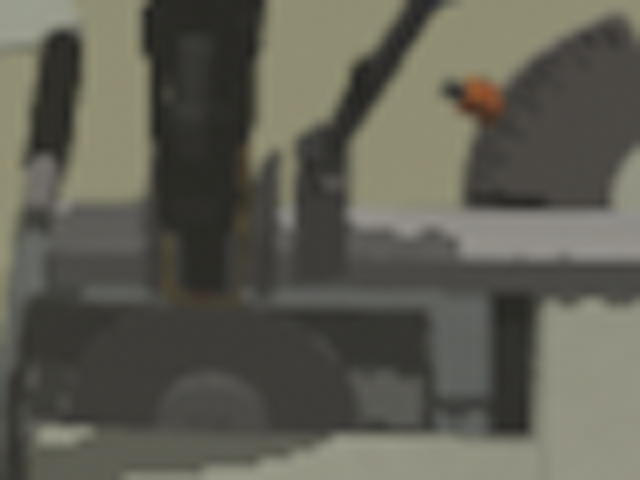

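View pics/w9.png

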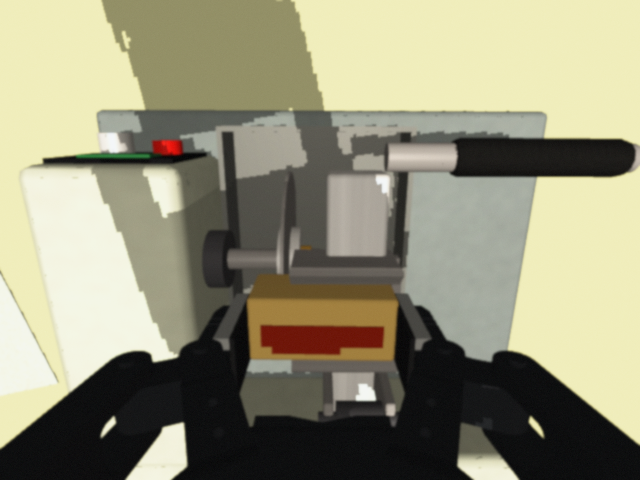

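>>> carry_out(commands=[[[0.03, 0, 0.01, 0, 0, 0, 50], [0.05, 0.02, 0.01, 0, 0, 0, 50], [0.05, 0.04, 0.01, 0, 0, 0, 50], [0.05, 0.05, 0.01, 0, 0, 0, 50], [0.05, 0.05, 0.01, 0, 0, 0, 50]]])

```text
t: 10.9
tcp_pos: [0.5261, 0.1555, 0.1243]
tool_rot: [0.048, 0.705, -0.049, 0.706]
force: [-2.1, -3.9, 7.0]
finger_gap: 0.645
```

```bash
python3 - <<'E'
from h import *
s=manip.sense();print(s["force"],s["tcp_pos"],s["finger_gap"]*85.4,w2s(s["tcp_pos"],O1))
E
```

```text
[-2.09642305 -3.90354549  6.99077678] [0.52608989 0.15554658 0.12428241] 55.04478339394943 [-0.00015771  0.00057691]
```

>>> carry_out(commands=[[[-0.03, 0.02, 0, 0, 0, 0, 50], [-0.03, 0.04, 0, 0, 0, 0, 50], [-0.03, 0.05, 0, 0, 0, 0, 50], [-0.03, 0.05, 0, 0, 0, 0, 50], [-0.03, 0.05, 0, 0, 0, 0, 50]]])

```text
t: 11.4
tcp_pos: [0.5264, 0.1562, 0.1243]
tool_rot: [0.047, 0.705, -0.049, 0.705]
force: [-1.7, -6.7, 4.8]
finger_gap: 0.644
```

```bash
python3 - <<'E'
from h import *
s=manip.sense();print(s["force"],s["tcp_pos"],s["finger_gap"]*85.4,w2s(s["tcp_pos"],O1))
E
```

```text
[-1.66722092 -6.66870988  4.79232085] [0.52635911 0.15623483 0.12431471] 54.98766811949288 [1.43567101e-05 1.29562950e-03]
```

Fy −6.7 N and y ≈ +1.5 mm show that the block is against the stop. I'm releasing it and backing up.

>>> carry_out(commands=[[[0, -0.04, 0, 0, 0, 0, 62], [0, -0.05, 0, 0, 0, 0, 72], [0, -0.05, 0, 0, 0, 0, 76], [0, -0.05, 0, 0, 0, 0, 76], [-0.2, -0.05, 0, 0, 0, 0, 76]]])

```text
t: 11.9
tcp_pos: [0.5256, 0.1566, 0.1283]
tool_rot: [0.048, 0.706, -0.048, 0.705]
force: [0.1, 0.4, -0.7]
finger_gap: 0.891
```

```bash
python3 - <<'E'
from h import *
s=manip.sense();print(s["force"],s["tcp_pos"],s["finger_gap"]*85.4,w2s(s["tcp_pos"],O1))
E
```

```text
[ 0.05271117  0.37355806 -0.65484877] [0.52556658 0.1565899  0.12832242] 76.10382756033528 [-0.00081945  0.0015384 ]
```

>>> carry_out(commands=[[[-0.6, 0, 0, 0, 0, 0, 76], [-1.4, 0, 0, 0, 0, 0, 76], [-2.4, 0, 0, 0, 0, 0, 76], [-3.4, 0, 0, 0, 0, 0, 76], [-4.4, 0, 0, 0, 0, 0, 76]]])

```text
t: 12.4
tcp_pos: [0.5259, 0.1566, 0.2401]
tool_rot: [0.048, 0.705, -0.048, 0.705]
force: [-0.0, 0.3, -0.7]
finger_gap: 0.893
```

```bash
python3 - <<'E'
from h import *
s=manip.sense();print(s["force"],s["tcp_pos"],s["finger_gap"]*85.4,w2s(s["tcp_pos"],O1))
d=snap("wrist","w10");crop(d,200,170,460,340,3,"w10c")
d=snap("side","s10");crop(d,290,130,370,190,8,"s10c")
E
```

```text
[-0.04614654  0.28754261 -0.71561569] [0.52593781 0.15657764 0.24010767] 76.22200978990426 [-0.00045007  0.00157729]
```

View pics/w10c.png

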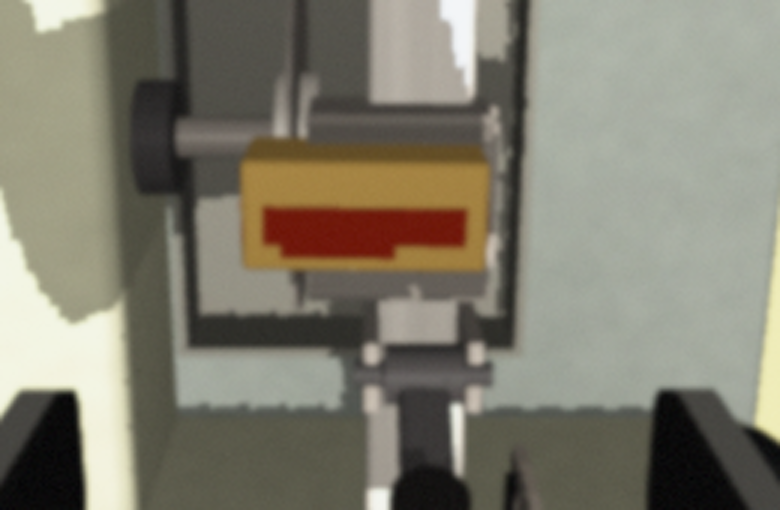

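View pics/s10c.png

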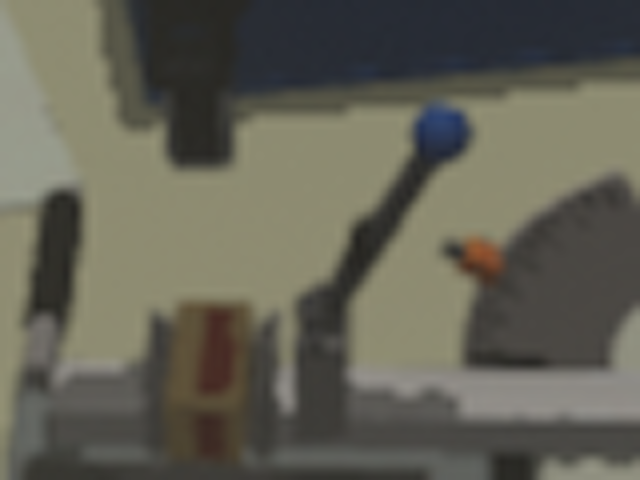

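The block is seated flat, with its underside on the floor, between the jaws and against the stop. In the 8x side crop the ball is at (441,131). I'll check the numbers and plan the lever push.

```bash
python3 - <<'E'
from h import *
d=load("w10");C=lambda x,y:(200+x/3-.33,170+y/3-.33)
P=np.array([np.r_[w2s(onz(d,C(*p),.145),O1),0] for p in ((242,160),(489,162),(486,270),(244,270))]);print((P*1e3).round(1),P.mean(0)*1e3)
a=load("s10");b=load("t1")
p=tri((a,(290+441/8-.44,130+131/8-.44)),(b,(185+166/3-.33,105+269/3-.33)));print("ball",p,w2s(p[0],O1))
go([*s2w((0,.015),O1),.28],yaw=np.radians(82.1));go([*s2w((.112,.015),O1),.28],yaw=np.radians(82.1))
E
```

```text
[[-14.1 -25.6   0. ]
 [-13.7  29.    0. ]
 [ 11.6  29.2   0. ]
 [ 11.7 -25.9   0. ]] [-1.12299162  1.68923755  0.        ]
ball (array([0.60248414, 0.15624963, 0.23183707]), [0.0007396585355000885, 0.000739658535500117]) [0.07541489 0.01177326]
shift [-1.49  0.51 -0.07] turn [ 0.01  0.09 -0.02]
shift [-1.45  0.51  4.41] turn [ 0.01  0.09 -0.02]
```

>>> carry_out(commands=[[[-0.8, 0.2, 0, 0, 0, 0, 30], [-1.6, 0.5, 0, 0, 0, 0, 0], [-1.6, 0.5, 1.5, 0, 0, 0, 0], [-1.6, 0.5, 3.0, 0, 0, 0, 0], [-1.6, 0.5, 4.4, 0, 0, 0, 0]]], force=40)

```text
t: 13.0
tcp_pos: [0.6377, 0.1539, 0.2784]
tool_rot: [0.048, 0.706, -0.048, 0.705]
force: [0.7, 0.1, 0.1]
finger_gap: 0.034
```

>>> carry_out(commands=[[[0, 0, 0, 0, 0, 0, 0], [0.8, 0, 0, 0, 0, 0, 0], [1.6, 0, 0, 0, 0, 0, 0], [2.2, 0, 0, 0, 0, 0, 0], [2.3, 0, 0, 0, 0, 0, 0]]])

```text
t: 13.5
tcp_pos: [0.634, 0.1539, 0.2182]
tool_rot: [0.048, 0.708, -0.049, 0.703]
force: [-0.1, 0.9, 0.2]
finger_gap: 0.002
```

```bash
python3 - <<'E'
from h import *
s=manip.sense();print(s["force"],s["tcp_pos"],s["finger_gap"]*85.4,w2s(s["tcp_pos"],O1))
d=snap("side","s11");crop(d,290,110,450,210,5,"s11c")
go([*s2w((.009,.015),O1),.222],yaw=np.radians(82.1))
E
```

```text
[-0.14492735  0.93147434  0.16033681] [0.63397225 0.15386677 0.2181853 ] 0.1546111755074153 [0.10693167 0.01374088]
shift [-0.09  0.05 -3.95] turn [ 0.01 -0.06  0.01]
```

View pics/s11c.png

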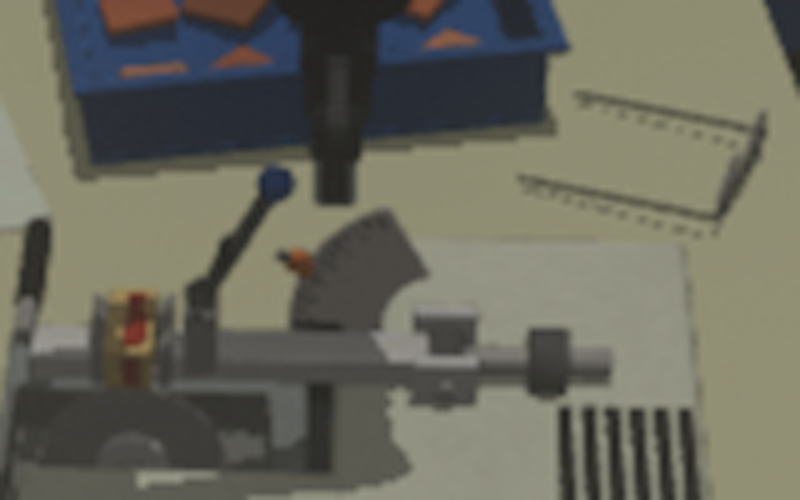

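The side view shows the finger tip at (335,195), behind the ball at (277,183). I'm pushing towards the robot.

>>> carry_out(commands=[[[-0.1, 0.05, -0.4, 0, 0, 0, 0], [-0.1, 0.05, -0.8, 0, 0, 0, 0], [-0.1, 0.05, -1.2, 0, 0, 0, 0], [-0.1, 0.05, -1.7, 0, 0, 0, 0], [-0.1, 0.05, -2.2, 0, 0, 0, 0]]])

```text
t: 14.05
tcp_pos: [0.5816, 0.1628, 0.2248]
tool_rot: [0.048, 0.705, -0.048, 0.706]
force: [1.2, -0.6, -0.1]
finger_gap: -0.004
```

>>> carry_out(commands=[[[0, 0, -0.4, 0, 0, 0, 0], [0, 0, -0.8, 0, 0, 0, 0], [0, 0, -1.2, 0, 0, 0, 0], [0, 0, -1.6, 0, 0, 0, 0], [0, 0, -1.8, 0, 0, 0, 0]]])

```text
t: 14.55
tcp_pos: [0.5366, 0.1688, 0.2236]
tool_rot: [0.048, 0.706, -0.048, 0.705]
force: [0.8, -0.6, -0.8]
finger_gap: 0.002
```

```bash
python3 - <<'E'
from h import *
s=manip.sense();print(s["force"],s["tcp_pos"],s["finger_gap"]*85.4,w2s(s["tcp_pos"],O1))
d=snap("side","s12");crop(d,290,110,450,210,5,"s12c")
E
```

```text
[ 0.76768847 -0.64779188 -0.82131751] [0.53656068 0.16883925 0.22363049] 0.1681818338675334 [0.00838669 0.01518258]
```

View pics/s12c.png

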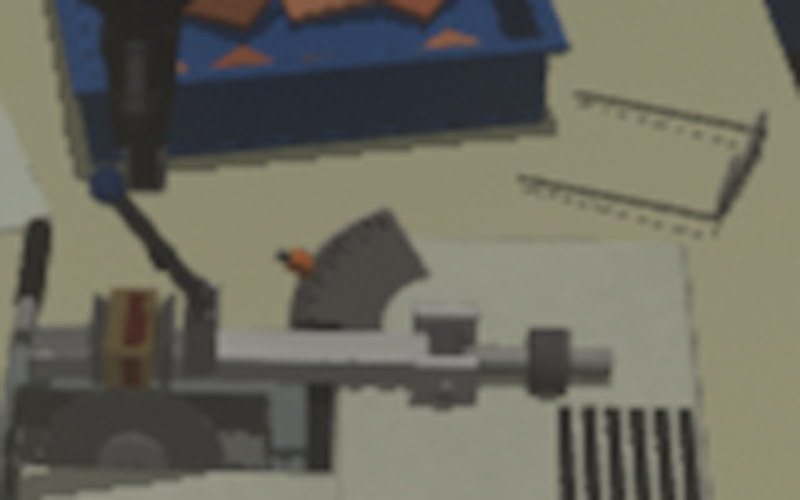

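The ball came over the top and is at crop (108,185), ahead of the finger. I'll raise, go over it, then press down along its arc.

>>> carry_out(commands=[[[-0.3, 0, 0.2, 0, 0, 0, 0], [-1.1, 0, 0.2, 0, 0, 0, 0], [-1.1, 0, -0.6, 0, 0, 0, 0], [-1.1, 0, -1.1, 0, 0, 0, 0], [-1.0, 0, -1.1, 0, 0, 0, 0]]])

```text
t: 15.1
tcp_pos: [0.5093, 0.1726, 0.2491]
tool_rot: [0.048, 0.706, -0.048, 0.705]
force: [0.1, 0.0, 0.1]
finger_gap: -0.002
```

```bash
python3 - <<'E'
from h import *
s=manip.sense();print(s["force"],s["tcp_pos"],s["finger_gap"]*85.4,w2s(s["tcp_pos"],O1))
go([*s2w((-.0187,.015),O1),.228]);go([*s2w((-.0412,.015),O1),.2012]);go([*s2w((-.0481,.015),O1),.185]);go([*s2w((-.052,.015),O1),.159])
E
```

```text
[0.11530626 0.00721992 0.08150636] [0.50928426 0.17262011 0.2490546 ] -0.13387089746860573 [-0.01915051  0.01517856]
shift [ 0.84 -0.01  0.02] turn [0. 0. 0.]
shift [ 1.92 -0.01 -0.88] turn [0. 0. 0.]
shift [ 2.56 -0.01 -1.16] turn [0. 0. 0.]
shift [ 3.6  -0.   -1.31] turn [0. 0. 0.]
```

>>> carry_out(commands=[[[0.6, 0, 0, 0, 0, 0, 0], [0.9, 0, -0.1, 0, 0, 0, 0], [1.2, 0, -0.4, 0, 0, 0, 0], [1.5, 0, -0.65, 0, 0, 0, 0], [1.9, 0, -0.88, 0, 0, 0, 0]]])

```text
t: 15.6
tcp_pos: [0.4889, 0.1755, 0.201]
tool_rot: [0.048, 0.705, -0.048, 0.706]
force: [-0.9, -0.7, 0.9]
finger_gap: -0.003
```

>>> carry_out(commands=[[[0.3, 0, -0.13, 0, 0, 0, 0], [0.6, 0, -0.25, 0, 0, 0, 0], [0.9, 0, -0.33, 0, 0, 0, 0], [1.2, 0, -0.38, 0, 0, 0, 0], [1.4, 0, -0.4, 0, 0, 0, 0]]])

```text
t: 16.1
tcp_pos: [0.4789, 0.1767, 0.1655]
tool_rot: [0.048, 0.706, -0.048, 0.705]
force: [-0.8, -0.3, 2.0]
finger_gap: -0.001
```

```bash
python3 - <<'E'
from h import *
s=manip.sense();print(s["force"],s["tcp_pos"],s["finger_gap"]*85.4,w2s(s["tcp_pos"],O1))
d=snap("side","s13");crop(d,290,110,450,210,5,"s13c")
E
```

```text
[-0.80418827 -0.31767114  1.97527318] [0.47892265 0.17671375 0.1654716 ] -0.11879171453750016 [-0.04978663  0.01506031]
```

View pics/s13c.png

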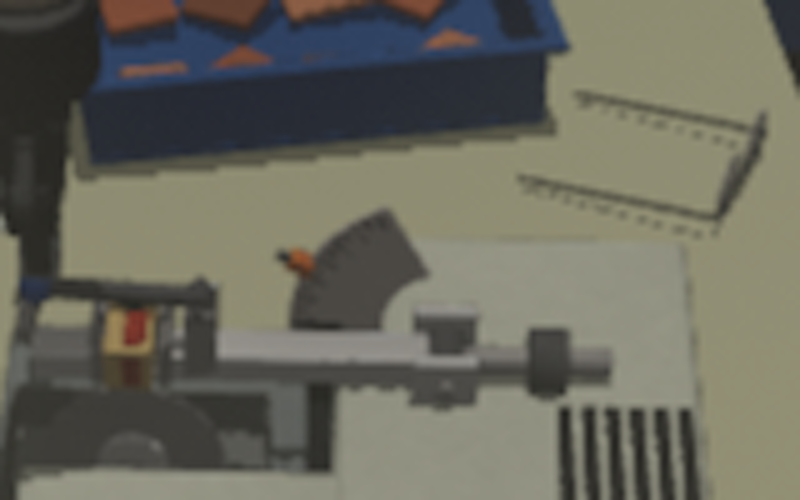

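>>> carry_out(commands=[[[0.1, 0, -0.02, 0, 0, 0, 0], [0.2, 0, -0.03, 0, 0, 0, 0], [0.26, 0, -0.03, 0, 0, 0, 0], [0.3, 0, -0.03, 0, 0, 0, 0], [0.3, 0, -0.03, 0, 0, 0, 0]]])

```text
t: 16.65
tcp_pos: [0.4785, 0.1769, 0.1604]
tool_rot: [0.048, 0.705, -0.048, 0.706]
force: [-2.7, -0.3, 10.1]
finger_gap: -0.004
```

```bash
python3 - <<'E'
from h import *
s=manip.sense();print(s["force"],s["tcp_pos"],w2s(s["tcp_pos"],O1))
E
```

```text
[-2.65552646 -0.27536529 10.06810353] [0.47854216 0.17692236 0.16036506] [-0.05019218  0.01521465]
```

>>> carry_out(commands=[[[0.03, 0, 0, 0, 0, 0, 0], [0.06, 0, 0, 0, 0, 0, 0], [0.06, 0, 0, 0, 0, 0, 0], [0.06, 0, 0, 0, 0, 0, 0], [0.06, 0, 0, 0, 0, 0, 0]]])

```text
t: 17.15
tcp_pos: [0.4785, 0.177, 0.1599]
tool_rot: [0.048, 0.705, -0.048, 0.706]
force: [-4.0, -0.6, 17.5]
finger_gap: 0.003
```

>>> carry_out(commands=[[[-0.5, 0, 0, 0, 0, 0, 0], [-1.5, 0, 0, 0, 0, 0, 0], [-3.0, 0, -0.2, 0, 0, 0, 30], [-4.0, 0, -0.5, 0, 0, 0, 60], [-4.0, 0, -0.5, 0, 0, 0, 60]]])

```text
t: 17.65
tcp_pos: [0.4676, 0.1791, 0.261]
tool_rot: [0.049, 0.703, -0.048, 0.708]
force: [1.3, 0.3, -0.0]
finger_gap: 0.508
```

```bash
python3 - <<'E'
from h import *
s=manip.sense();print(s["force"],s["tcp_pos"],w2s(s["tcp_pos"],O1))
d=snap("side","s14");crop(d,290,130,390,210,8,"s14c");d=snap("wrist","w14")
E
```

```text
[ 1.27704602  0.29546449 -0.0267897 ] [0.46758268 0.17914286 0.26101417] [-0.06135284  0.01590775]
```

View pics/s14c.png

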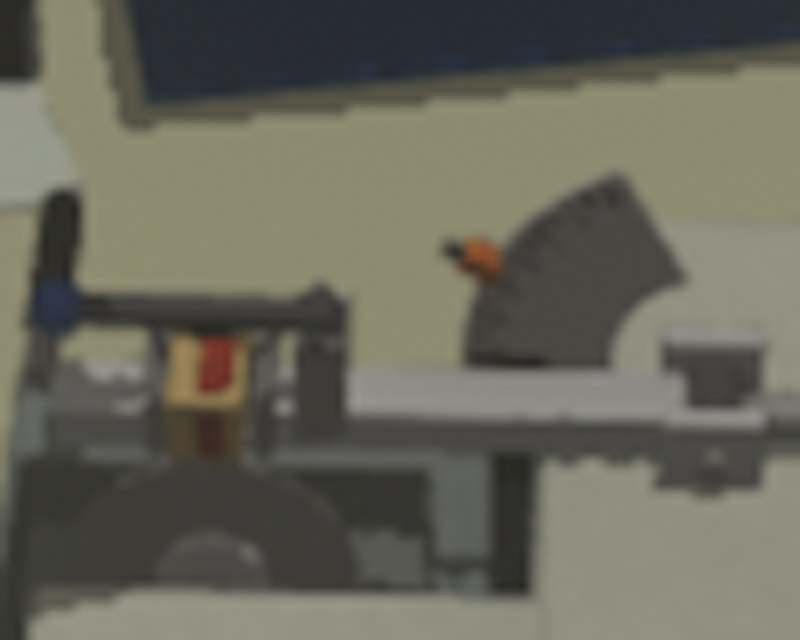

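View pics/w14.png

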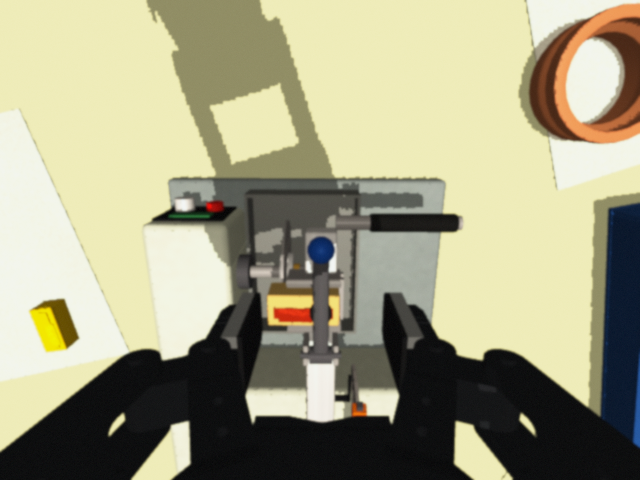

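The side view shows the lever level, with the ball at crop (55,305), and the block clamped. The marker is at crop (483,257), and the pointer is at crop (~470–545,362), level. I'll measure the marker angle by casting side-camera rays onto the quadrant plane.

```bash
python3 - <<'E'
from h import *
d=load("s14");im=d["image"]
hsv=cv2.cvtColor(im,cv2.COLOR_RGB2HSV)
m=np.zeros(im.shape[:2],bool);m[150:170,335:360]=True
m&=(hsv[...,0]<18)&(hsv[...,1]>150)
yy,xx=np.nonzero(m);print(len(xx),xx.mean(),yy.mean(),list(zip(xx,yy)))
crop(d,335,145,385,185,16,"q14")
def plane(uv,y):
    c,v=ray(d,uv);o=np.r_[O1,0];X=np.r_[RS[:,1],0];t=(y-(c-o)@X)/(v@X);p=c+v*t;return np.r_[w2s(p,O1),p[2]]
for nm,uv in (("orange",(xx.mean(),yy.mean())),("pointer L",(290+470/8-.44,130+362/8-.44)),("plate top corner",(290+622/8-.44,130+175/8-.44)),("plate inner",(290+685/8-.44,130+280/8-.44))):
    p=plane(uv,.047);q=p-[.170,0,.110];print(nm,p.round(4),"r",np.hypot(q[0],q[2]),"ang",np.arctan2(q[2],-q[0]))
o,tp,tr=None,*tool()[1:]
E
```

```text
8 350.0 161.5 [(np.int64(349), np.int64(160)), (np.int64(349), np.int64(161)), (np.int64(350), np.int64(161)), (np.int64(351), np.int64(161)), (np.int64(349), np.int64(162)), (np.int64(350), np.int64(162)), (np.int64(351), np.int64(162)), (np.int64(351), np.int64(163))]
orange [0.0898 0.047  0.1539] r 0.09139545481295201 ang 0.5004791768197135
pointer L [0.0856 0.047  0.1071] r 0.08448389372091149 ang -0.03472591713379858
plate top corner [0.1359 0.047  0.189 ] r 0.08606509783615476 ang 1.163688397433742
plate inner [0.1587 0.047  0.145 ] r 0.03675011426591998 ang 1.2586010722142262
```

View pics/q14.png

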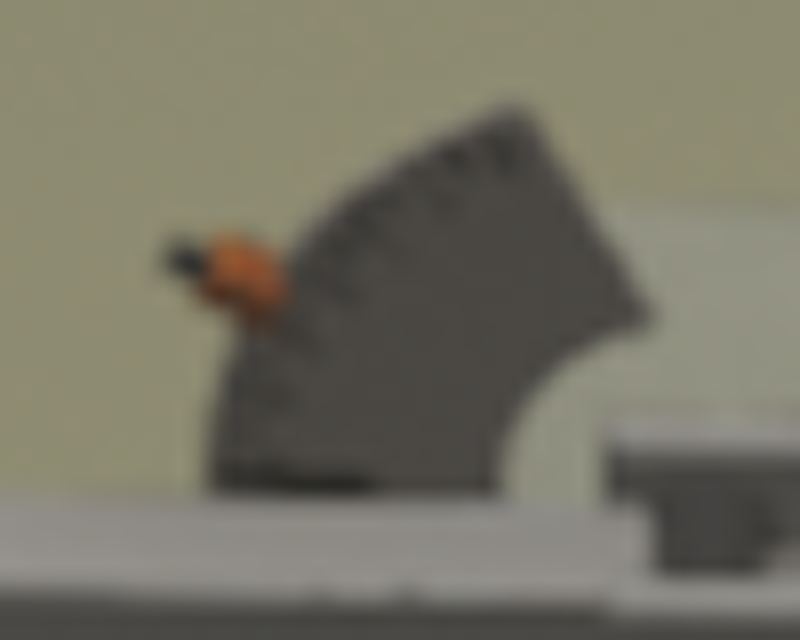

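The side view gives the marker at about 0.50–0.53 rad, which is coarse. I'll take one tilted wrist look at the quadrant for a better angle before grasping the handle.

```bash
python3 - <<'E'
from h import *
r0=downrot(np.radians(82.1)); tgt=r0*R.from_rotvec([0,0,np.radians(42)])
go([*s2w((.10,-.03),O1),.235],rot=tgt)
s=manip.sense();print(s["q"],s["tcp_pos"])
E
```

```text
shift [ 0.92 -1.82  6.51] turn [0.02 0.01 8.39]
[ 1.41814258e-01  3.23296529e-01  1.71143398e+00 -4.14577849e-05
  1.10513391e+00 -1.29221834e+00] [0.46598589 0.17864455 0.25772462]
```

>>> carry_out(commands=[[[0, -0.4, 1.3, 0, 0, 1.6, 60], [0, -0.8, 2.6, 0, 0, 3.2, 60], [0.3, -1.2, 3.9, 0, 0, 4.8, 60], [0.6, -1.5, 5.2, 0, 0, 6.4, 60], [0.9, -1.8, 6.5, 0, 0, 8.0, 60]]])

```text
t: 18.25
tcp_pos: [0.6219, 0.1105, 0.2337]
tool_rot: [0.289, 0.645, 0.197, 0.679]
force: [0.4, 0.5, -0.1]
finger_gap: 0.704
```

>>> carry_out(commands=[[[0, 0, 0, 0, 0, 0.4, 60], [0, 0, 0, 0, 0, 0.4, 60], [0, 0, 0, 0, 0, 0.4, 60], [0, 0, 0, 0, 0, 0.4, 60], [0, 0, 0, 0, 0, 0.4, 60]]])

```text
t: 18.75
tcp_pos: [0.6202, 0.1131, 0.2357]
tool_rot: [0.297, 0.641, 0.208, 0.676]
force: [-0.1, 0.7, 0.6]
finger_gap: 0.706
```

```bash
python3 - <<'E'
from h import *
s=manip.sense();print(s["q"],s["tcp_pos"],w2s(s["tcp_pos"],O1))
d=snap("wrist","w15")
E
```

```text
[-0.32612374  0.5810609   1.56706221  0.75933714  1.26586823 -2.10291081] [0.62023174 0.11309272 0.23569124] [ 0.09892573 -0.02853475]
```

View pics/w15.png

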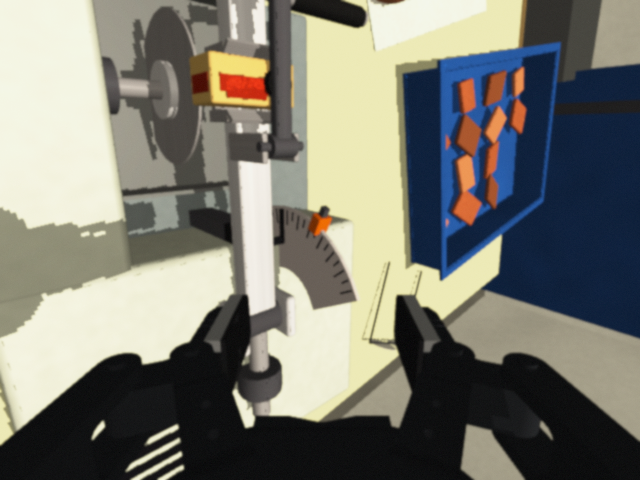

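Excellent view: the quadrant with graduations at (310,255), the orange marker at (321,222), and the pointer bracket at (280,220). I'll crop it.

```bash
python3 - <<'E'
from h import *
d=load("w15");crop(d,265,195,365,310,5,"w15c")
E
```

```text
(no output)
```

View pics/w15c.png

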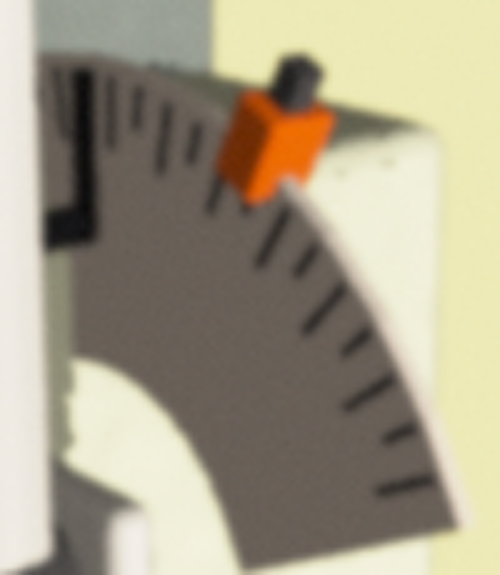

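```bash
python3 - <<'E'
from h import *
d=load("w15");crop(d,300,195,345,245,12,"w15m");crop(d,268,200,318,250,12,"w15p")
E
```

```text
(no output)
```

View pics/w15m.png

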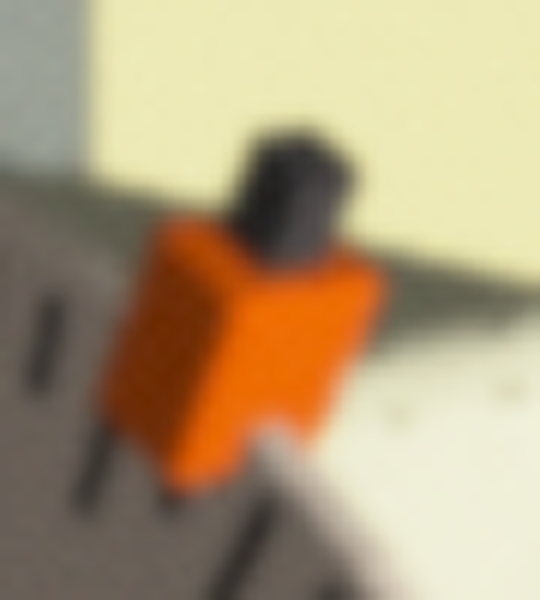

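View pics/w15p.png

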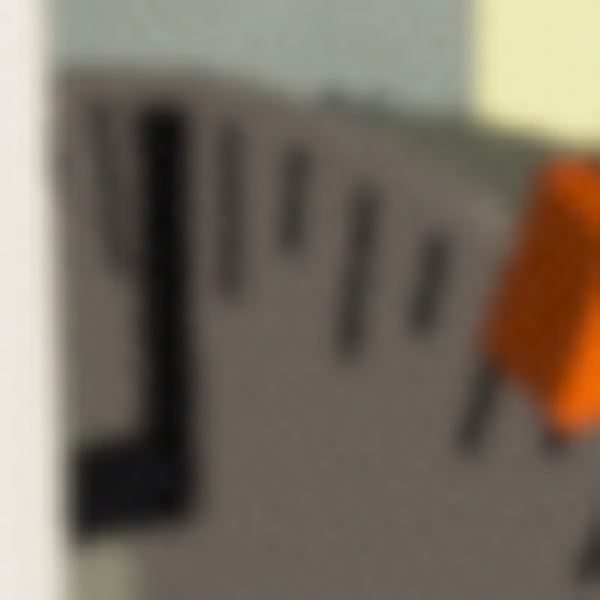

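The marker's camera-side face is the dark quad (175,215)-(105,400)-(175,495)-(235,280) in the 12x crop. The pointer is a black bar with its tip at (165,110) in the other crop. I'll compute the angles and use the graduations as a check on the plane depth.

```bash
cat > q.py <<'E'
from h import *
def plane(d,uv,y):
    c,v=ray(d,uv);o=np.r_[O1,0];X=np.r_[RS[:,1],0];t=(y-(c-o)@X)/(v@X);p=c+v*t;return np.r_[w2s(p,O1),p[2]]
def ra(d,uv,y):
    q=plane(d,uv,y)-[.170,0,.110];return np.hypot(q[0],q[2])*1e3,np.arctan2(q[2],-q[0])
E
python3 - <<'E'
from q import *
d=load("w15");C=lambda p:(265+p[0]/5-.4,195+p[1]/5-.4)
P=lambda p:(268+p[0]/12-.46,200+p[1]/12-.46);M=lambda p:(300+p[0]/12-.46,195+p[1]/12-.46)
T=[(P,(100,110),(122,270)),(P,(232,130),(232,290)),(P,(297,150),(290,245)),(P,(368,190),(348,350)),(P,(438,240),(425,330)),(C,(288,210),(262,267)),(C,(318,247),(298,275)),(C,(340,288),(306,333)),(C,(368,332),(343,355)),(C,(395,377),(347,408)),(C,(413,430),(384,441)),(C,(432,483),(377,491))]
for y in (.044,.047,):
    print("plane",y)
    for f,a,b in T:
        r,t=ra(d,f(a),y);r2,t2=ra(d,f(b),y);print(" tick out r %.1f a %.3f | in r %.1f a %.3f"%(r,t,r2,t2))
for y in (.036,.040,.044): 
    print("ptr",y,[np.round(ra(d,P(q),y),3) for q in ((165,105),(165,440))]," marker face",[np.round(ra(d,M(q),y),3) for q in ((105,400),(175,495),(175,215),(235,280))])
for y in (.044,.047): print("rim",y,[np.round(ra(d,C(q),y),3) for q in ((460,525),(245,570),(95,355))])
E
```

```text
plane 0.044
 tick out r 84.0 a -0.127 | in r 73.1 a -0.119
 tick out r 84.4 a 0.050 | in r 73.6 a 0.051
 tick out r 84.8 a 0.131 | in r 78.3 a 0.130
 tick out r 84.7 a 0.218 | in r 73.6 a 0.219
 tick out r 84.5 a 0.303 | in r 78.4 a 0.309
 tick out r 84.9 a 0.563 | in r 73.6 a 0.569
 tick out r 85.2 a 0.650 | in r 78.6 a 0.648
 tick out r 84.3 a 0.729 | in r 73.3 a 0.735
 tick out r 84.7 a 0.818 | in r 77.9 a 0.819
 tick out r 85.4 a 0.904 | in r 73.6 a 0.904
 tick out r 84.5 a 0.992 | in r 78.1 a 0.990
 tick out r 84.4 a 1.082 | in r 73.0 a 1.072
plane 0.047
 tick out r 83.6 a -0.180 | in r 72.5 a -0.179
 tick out r 83.2 a 0.002 | in r 72.3 a -0.004
 tick out r 83.3 a 0.086 | in r 76.8 a 0.081
 tick out r 82.9 a 0.176 | in r 71.6 a 0.170
 tick out r 82.4 a 0.264 | in r 76.1 a 0.267
 tick out r 82.1 a 0.537 | in r 70.6 a 0.540
 tick out r 82.2 a 0.629 | in r 75.5 a 0.625
 tick out r 81.1 a 0.712 | in r 70.0 a 0.716
 tick out r 81.4 a 0.806 | in r 74.5 a 0.806
 tick out r 82.1 a 0.897 | in r 70.1 a 0.896
 tick out r 81.1 a 0.991 | in r 74.6 a 0.988
 tick out r 81.1 a 1.086 | in r 69.4 a 1.076
ptr 0.036 [array([87.934,  0.091]), array([65.837,  0.106])]  marker face [array([87.875,  0.467]), array([87.041,  0.554]), array([101.444,   0.469]), array([101.358,   0.527])]
ptr 0.04 [array([8.6216e+01, 2.8000e-02]), array([6.3544e+01, 2.1000e-02])]  marker face [array([84.35 ,  0.425]), array([83.189,  0.518]), array([98.24 ,  0.433]), array([97.946,  0.495])]
ptr 0.044 [array([ 8.4853e+01, -3.7000e-02]), array([61.738, -0.069])]  marker face [array([80.988,  0.38 ]), array([79.459,  0.478]), array([95.172,  0.395]), array([94.645,  0.46 ])]
rim 0.044 [array([87.303,  1.154]), array([37.569,  1.248]), array([36.827, -0.06 ])]
rim 0.047 [array([84.055,  1.162]), array([33.532,  1.282]), array([35.444, -0.181])]
```

The ticks come out regular at 5° and radial, so the quadrant plane is good. The clip's depth still matters through parallax. A second, flatter wrist view will allow triangulation.

```bash
python3 - <<'E'
from h import *
r0=downrot(np.radians(82.1)); tgt=r0*R.from_rotvec([0,0,np.radians(66)])
go([*s2w((.10,-.050),O1),.205],rot=tgt)
E
```

```text
shift [ 0.34 -1.46  0.04] turn [ 0.03 -0.02  4.81]
```

>>> carry_out(commands=[[[0.1, -0.4, 0, 0, 0, 1.2, 60], [0.2, -0.8, 0, 0, 0, 2.4, 60], [0.3, -1.2, 0, 0, 0, 3.6, 60], [0.3, -1.5, 0, 0, 0, 4.8, 60], [0.3, -1.5, 0, 0, 0, 4.8, 60]]])

```text
t: 19.3
tcp_pos: [0.617, 0.0881, 0.2015]
tool_rot: [0.427, 0.566, 0.342, 0.617]
force: [-0.3, 0.4, -0.1]
finger_gap: 0.7
```

>>> carry_out(commands=[[[0, 0, 0, 0, 0, 0, 60], [0, 0, 0, 0, 0, 0, 60], [0, 0, 0, 0, 0, 0, 60], [0, 0, 0, 0, 0, 0, 60], [0, 0, 0, 0, 0, 0, 60]]])

```text
t: 19.8
tcp_pos: [0.6176, 0.0897, 0.205]
tool_rot: [0.424, 0.565, 0.344, 0.618]
force: [-0.3, -0.2, -0.2]
finger_gap: 0.7
```

```bash
python3 - <<'E'
from h import *
s=manip.sense();print(s["q"],s["tcp_pos"],w2s(s["tcp_pos"],O1))
d=snap("wrist","w16");crop(d,230,150,390,270,5,"w16c")
E
```

```text
[-0.48223509  0.78337352  1.61121821  1.04039276  1.48188769 -2.44645737] [0.61760707 0.08973496 0.20498582] [ 0.09953637 -0.05203159]
```

View pics/w16.png

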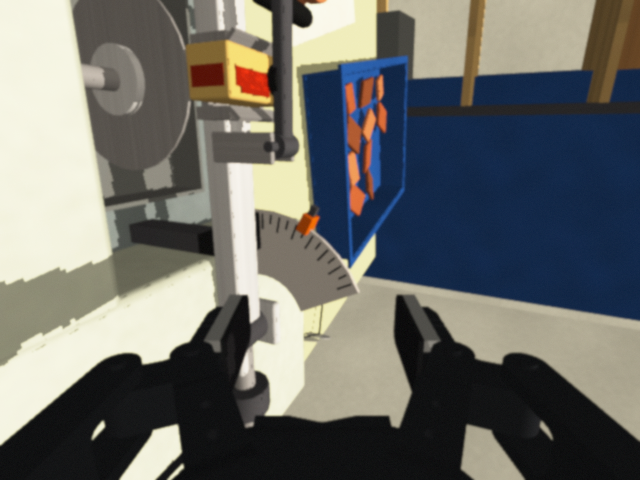

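View pics/w16c.png

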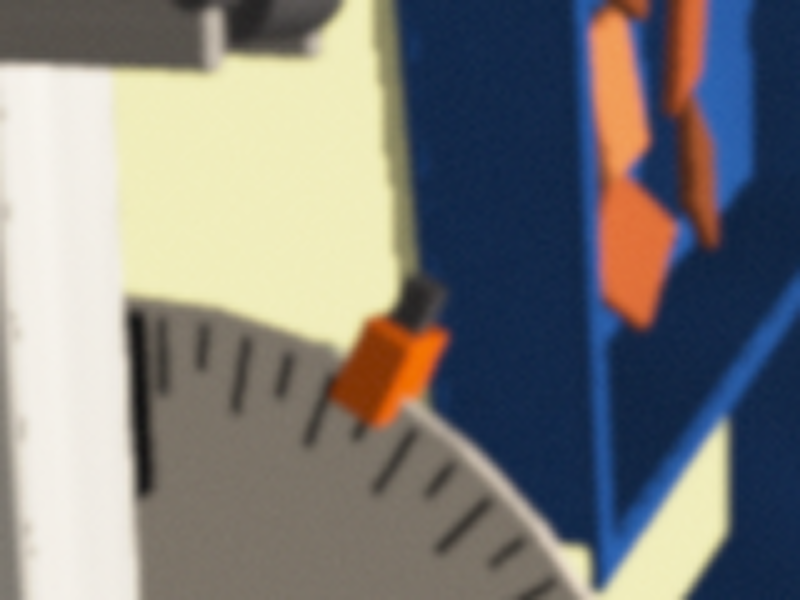

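```bash
python3 - <<'E'
from q import *
d=load("w16");crop(d,250,190,325,250,10,"w16m")
E
```

```text
(no output)
```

View pics/w16m.png

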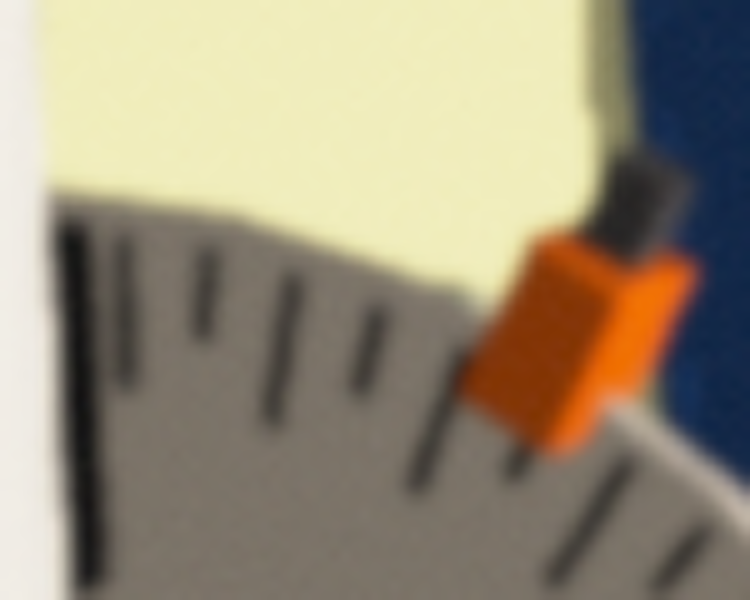

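```bash
python3 - <<'E'
from q import *
a=load("w15");b=load("w16");s=load("s14")
M=lambda p:(300+p[0]/12-.46,195+p[1]/12-.46);P=lambda p:(268+p[0]/12-.46,200+p[1]/12-.46);N=lambda p:(250+p[0]/10-.45,190+p[1]/10-.45)
def rep(n,u,v):
    p,e=tri((a,u),(b,v));q=np.r_[w2s(p,O1),p[2]]-[.17,0,.11];print(n,"saw",(1e3*np.r_[w2s(p,O1),p[2]]).round(1),"r %.1f a %.3f"%(np.hypot(q[0],q[2])*1e3,np.arctan2(q[2],-q[0])),np.round(1e3*e[0],2))
rep("in-low",M((105,400)),N((465,382)));rep("in-high",M((175,495)),N((550,450)));rep("out-low",M((175,215)),N((540,235)));rep("out-high",M((238,275)),N((615,285)))
rep("ptr tip",P((165,108)),N((70,225)));rep("ptr low",P((172,440)),N((88,580)))
rep("t0 out",P((232,130)),N((123,240)));rep("t0 in",P((232,290)),N((127,385)));rep("t10 in",P((348,350)),N((272,420)));rep("t20 in",P((468,445)),N((415,488)));rep("t15 in",P((425,330)),N((362,390)))
rep("t30 in",(265+262/5-.4,195+267/5-.4),N((553,583)))
for y in (.039,.041,.043,.0445,.046): print(y,"ptr tip/low",[round(ra(b,N(q),y)[1],3) for q in ((70,225),(88,580))],"clip",[np.round(ra(b,N(q),y),3) for q in ((465,382),(550,450),(540,235),(615,285))],"t0",[round(ra(b,N(q),y)[1],3) for q in ((123,240),(127,385))],"t30",round(ra(b,N((553,583)),y)[1],3))
E
```

```text
in-low saw [ 93.5  41.8 142.7] r 83.2 a 0.404 0.34
in-high saw [ 97.8  41.4 149.6] r 82.3 a 0.502 0.48
out-low saw [ 81.9  42.4 148.5] r 96.1 a 0.412 0.24
out-high saw [ 84.6  42.1 154.4] r 96.2 a 0.479 0.43
ptr tip saw [ 84.7  41.9 109.8] r 85.3 a -0.002 0.03
ptr low saw [109.2  40.5 110.8] r 60.8 a 0.014 2.43
t0 out saw [ 86.4  45.7 111.8] r 83.6 a 0.022 0.05
t0 in saw [ 97.3  45.4 111.8] r 72.7 a 0.025 0.24
t10 in saw [ 98.7  45.  124.7] r 72.8 a 0.203 0.09
t20 in saw [102.5  45.1 136.6] r 72.5 a 0.375 0.11
t15 in saw [ 95.8  45.2 132.3] r 77.5 a 0.291 0.06
t30 in saw [108.9  46.1 147.3] r 71.6 a 0.548 0.08
0.039 ptr tip/low [np.float64(0.021), np.float64(0.031)] clip [array([84.804,  0.414]), array([83.981,  0.507]), array([97.38 ,  0.426]), array([97.229,  0.492])] t0 [np.float64(0.074), np.float64(0.081)] t30 0.57
0.041 ptr tip/low [np.float64(0.005), np.float64(0.007)] clip [array([83.841,  0.406]), array([82.949,  0.5  ]), array([96.523,  0.418]), array([96.326,  0.485])] t0 [np.float64(0.059), np.float64(0.064)] t30 0.564
0.043 ptr tip/low [np.float64(-0.011), np.float64(-0.016)] clip [array([82.885,  0.397]), array([81.921,  0.493]), array([95.671,  0.41 ]), array([95.426,  0.479])] t0 [np.float64(0.043), np.float64(0.047)] t30 0.558
0.0445 ptr tip/low [np.float64(-0.023), np.float64(-0.034)] clip [array([82.173,  0.39 ]), array([81.152,  0.487]), array([95.036,  0.405]), array([94.754,  0.474])] t0 [np.float64(0.032), np.float64(0.033)] t30 0.553
0.046 ptr tip/low [np.float64(-0.036), np.float64(-0.053)] clip [array([81.465,  0.382]), array([80.386,  0.482]), array([94.404,  0.399]), array([94.084,  0.469])] t0 [np.float64(0.02), np.float64(0.02)] t30 0.548
```

Triangulated, the clip face centre is at 0.45 rad (y 42 mm) and the pointer tip is at −0.002 rad (y 42 mm), so a lift of about 0.45 rad is needed. Next I'll measure the handle and go to it.

```bash
python3 - <<'E'
from q import *
a=load("w6");b=load("w9");c=load("w14")
for n,u,v,w in (("in",(406.5,125),(455,157),(371,222.5)),("out",(489.5,125),None,(462,223))):
    obs=[(a,u)]+([(b,v)] if v else [])+[(c,w)]
    p,e=tri(*obs);print(n,w2s(p,O1),p[2],np.round(e,4)); print([w2s(onz(d,q,.11),O1).round(4) for d,q in obs])
go([*s2w((0,.02),O1),.32],yaw=np.radians(82.1))
E
```

```text
in [-0.06219009  0.05639177] 0.1092278242830352 [0.0004 0.0003 0.0002]
[array([-0.0623,  0.0566]), array([-0.0622,  0.0558]), array([-0.0623,  0.0562])]
out [-0.06237399  0.12956616] 0.11117811776485438 [0.0003 0.0003]
[array([-0.0624,  0.1297]), array([-0.062 ,  0.1304])]
shift [ 0.76  5.39 -3.97] turn [  0.02   0.   -13.19]
```

>>> carry_out(commands=[[[0, 1.2, 0, 0, 0, -1.6, 60], [0, 2.4, -0.6, 0, 0, -3.2, 60], [0.2, 3.5, -1.6, 0, 0, -4.8, 60], [0.5, 4.5, -2.8, 0, 0, -6.4, 60], [0.8, 5.4, -4.0, 0, 0, -8.0, 60]]])

```text
t: 20.35
tcp_pos: [0.5278, 0.1755, 0.3214]
tool_rot: [0.205, 0.676, 0.109, 0.7]
force: [0.7, 1.1, -0.4]
finger_gap: 0.706
```

```bash
python3 - <<'E'
from q import *
go([*s2w((-.062,.094),O1),.28],yaw=np.radians(82.1));go([*s2w((-.062,.094),O1),.28],yaw=np.radians(-7.9));print(tool()[1])
E
```

```text
shift [ 2.76  1.93 -2.44] turn [-0.    0.04 -5.15]
shift [ 2.76  1.93 -2.44] turn [17.67 -4.   -4.07]
[0.52783496 0.17553431 0.32137348]
```

Now I finish levelling and move over the handle.

>>> carry_out(commands=[[[0, 0.4, -0.6, 0, 0, -1.6, 60], [0.2, 0.8, -1.2, 0, 0, -3.2, 60], [0.8, 1.2, -1.8, 0, 0, -4.8, 60], [1.6, 1.6, -2.4, 0, 0, -5.15, 60], [2.2, 1.9, -2.4, 0, 0, -5.15, 60]]])

```text
t: 20.85
tcp_pos: [0.4757, 0.2523, 0.2905]
tool_rot: [0.048, 0.706, -0.045, 0.705]
force: [-0.7, -0.0, -0.3]
finger_gap: 0.704
```

>>> carry_out(commands=[[[0, 0, 0, 1.7, 0, 0, 50], [0, 0, 0, 3.4, 0, 0, 50], [0, 0, 0, 5.1, 0, 0, 50], [0, 0, 0, 6.8, 0, 0, 50], [0, 0, 0, 8.5, 0, 0, 50]]])

```text
t: 21.35
tcp_pos: [0.4787, 0.249, 0.2903]
tool_rot: [0.305, 0.64, -0.302, 0.638]
force: [-0.0, 0.1, 0.2]
finger_gap: 0.585
```

>>> carry_out(commands=[[[0, 0, 0, 1.7, 0, 0, 50], [0, 0, 0, 3.4, 0, 0, 50], [0, 0, 0, 5.1, 0, 0, 50], [0, 0, 0, 6.8, 0, 0, 50], [0, 0, 0, 8.5, 0, 0, 50]]])

```text
t: 21.85
tcp_pos: [0.4788, 0.2489, 0.2903]
tool_rot: [0.515, 0.487, -0.513, 0.484]
force: [0.2, 0.1, 0.4]
finger_gap: 0.586
```

```bash
python3 - <<'E'
from q import *
s=manip.sense();print(s["q"],s["tcp_pos"],w2s(s["tcp_pos"],O1),s["force"])
go([*s2w((-.062,.094),O1),.15],yaw=np.radians(-7.9));snap("wrist","w17")
E
```

```text
[0.26975013 0.34356118 1.57522441 0.00481326 1.22145549 0.32544165] [0.47875415 0.24892714 0.2903074 ] [-0.05987886  0.0865652 ] [0.15310671 0.12077444 0.35216843]
shift [ 5.61 -0.06 -0.28] turn [ 0.92 -0.05  0.  ]
```

View pics/w17.png

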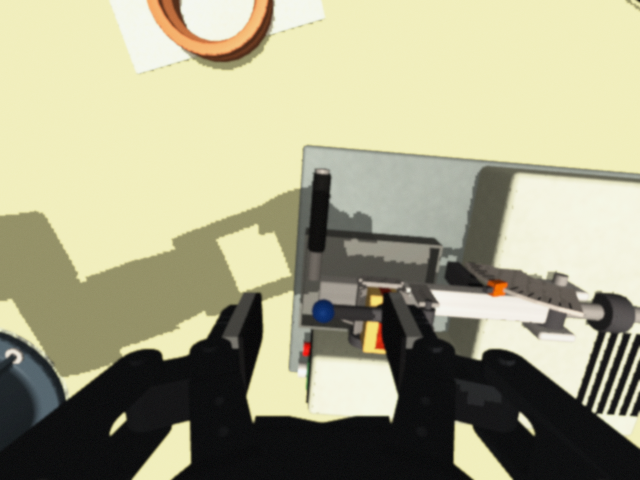

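>>> carry_out(commands=[[[1.5, -0.06, -0.28, 0.9, 0, 0, 50], [3.0, -0.06, -0.28, 0.9, 0, 0, 50], [4.5, -0.06, -0.28, 0.9, 0, 0, 50], [5.2, -0.06, -0.28, 0.9, 0, 0, 50], [5.2, -0.06, -0.28, 0.9, 0, 0, 50]]])

```text
t: 22.4
tcp_pos: [0.4754, 0.2561, 0.1577]
tool_rot: [-0.53, -0.469, 0.532, -0.465]
force: [-1.0, -0.2, 0.4]
finger_gap: 0.584
```

```bash
python3 - <<'E'
from q import *
s=manip.sense();print(s["tcp_pos"],w2s(s["tcp_pos"],O1),s["force"])
go([*s2w((-.062,.094),O1),.092],yaw=np.radians(-7.9));snap("wrist","w18")
E
```

```text
[0.47542288 0.25607562 0.15770796] [-0.06416104  0.09318798] [-1.0186525  -0.16477174  0.41370715]
shift [ 2.63  0.1  -0.03] turn [ 0.12 -0.02  0.08]
```

View pics/w18.png

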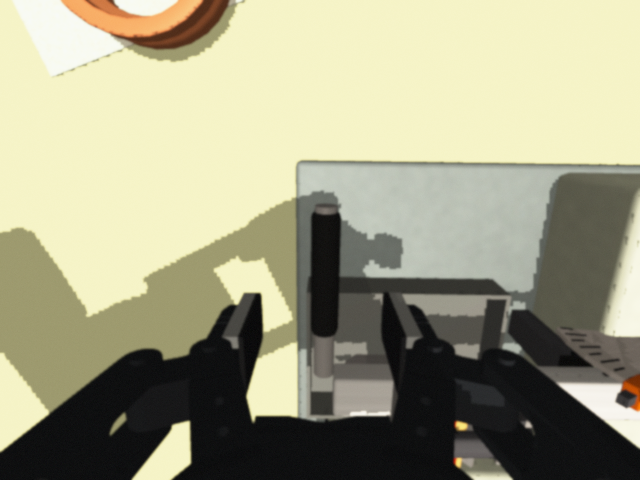

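The handle at (325,270) is centred between the fingers. I'm lowering onto it and closing gently.

>>> carry_out(commands=[[[1.0, 0.05, 0, 0.1, 0, 0, 50], [2.0, 0.05, 0, 0.1, 0, 0, 50], [2.65, 0.05, 0, 0.1, 0, 0, 50], [2.65, 0.05, 0, 0.1, 0, 0, 50], [2.65, 0.05, 0, 0.1, 0, 0, 40]]], force=30)

```text
t: 22.95
tcp_pos: [0.4797, 0.2577, 0.0957]
tool_rot: [0.535, 0.465, -0.531, 0.464]
force: [-0.3, -0.2, 0.3]
finger_gap: 0.466
```

```bash
python3 - <<'E'
from q import *
s=manip.sense();print(s["tcp_pos"],w2s(s["tcp_pos"],O1),s["force"])
go([*s2w((-.062,.094),O1),.092],yaw=np.radians(-7.9));snap("wrist","w19")
E
```

```text
[0.47965817 0.25765297 0.09574934] [-0.06018274  0.09533247] [-0.28107765 -0.19240039  0.27685385]
shift [ 0.15 -0.07  0.05] turn [ 0.01 -0.06 -0.03]
```

View pics/w19.png

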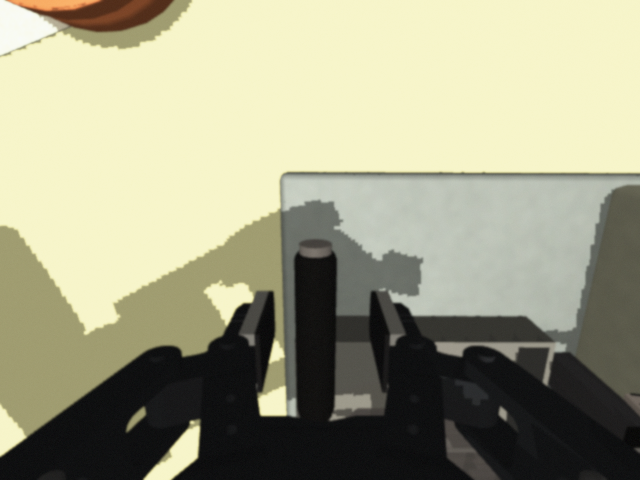

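>>> carry_out(commands=[[[0.12, -0.07, 0, 0, 0, 0, 30], [0.12, -0.07, 0, 0, 0, 0, 18], [0.12, -0.07, 0, 0, 0, 0, 10], [0.12, -0.07, 0, 0, 0, 0, 10], [0.12, -0.07, 0, 0, 0, 0, 10]]], force=40)

```text
t: 23.5
tcp_pos: [0.4771, 0.2578, 0.0923]
tool_rot: [0.535, 0.465, -0.531, 0.464]
force: [-1.1, -0.5, 5.7]
finger_gap: 0.171
```

>>> carry_out(commands=[[[0, 0, 0, 0, 0, 0, 10], [0, 0, 0, 0, 0, 0, 10], [0, 0, 0, 0, 0, 0, 10], [0, 0, 0, 0, 0, 0, 10], [0, 0, 0, 0, 0, 0, 10]]])

```text
t: 24.0
tcp_pos: [0.4771, 0.2578, 0.0923]
tool_rot: [0.535, 0.465, -0.531, 0.464]
force: [-0.4, -1.3, 6.3]
finger_gap: 0.171
```

```bash
python3 - <<'E'
from q import *
s,tp,tr=tool();print(s["tcp_pos"],w2s(s["tcp_pos"],O1),s["force"],s["finger_gap"]*85.4)
ax=w2s(tp,O1);c=np.r_[O1,0]
for th in (.1,.2,.3,.4,.452):
    dx=.232*(1-np.cos(th));dz=.232*np.sin(th)
    p=tp+np.r_[RS@[dx,0],dz];print(th,(tr.inv().apply(p-tp)/.025).round(2))
E
```

```text
[0.477103   0.25783458 0.09229794] [-0.06273863  0.09516116] [-0.38764255 -1.28812414  6.25401458] 14.591893004573436
0.1 [-0.93  0.05 -0.  ]
0.2 [-1.84  0.19 -0.01]
0.3 [-2.74  0.42 -0.01]
0.4 [-3.61  0.74 -0.02]
0.452 [-4.05  0.94 -0.02]
```

>>> carry_out(commands=[[[-0.3, 0.01, 0, 0, 0, 0, 10], [-0.7, 0.03, 0, 0, 0, 0, 10], [-1.1, 0.07, 0, 0, 0, 0, 10], [-1.5, 0.13, 0, 0, 0, 0, 10], [-1.84, 0.19, 0, 0, 0, 0, 10]]])

```text
t: 24.5
tcp_pos: [0.4816, 0.2571, 0.1385]
tool_rot: [0.535, 0.466, -0.532, 0.464]
force: [3.2, 1.9, -4.9]
finger_gap: 0.169
```

```bash
python3 - <<'E'
from q import *
s,tp,tr=tool();print(s["tcp_pos"],w2s(s["tcp_pos"],O1),s["force"],s["finger_gap"]*85.4)
E
```

```text
[0.48162686 0.2571411  0.13854459] [-0.05816238  0.09509604] [ 3.16807022  1.89315435 -4.94928379] 14.435565059516893
```

>>> carry_out(commands=[[[-0.35, 0.08, 0, 0, 0, 0, 10], [-0.7, 0.18, 0, 0, 0, 0, 10], [-1.05, 0.29, 0, 0, 0, 0, 10], [-1.4, 0.41, 0, 0, 0, 0, 10], [-1.77, 0.55, 0, 0, 0, 0, 10]]])

```text
t: 25.0
tcp_pos: [0.495, 0.2552, 0.1824]
tool_rot: [0.534, 0.466, -0.532, 0.463]
force: [1.9, 5.2, -5.1]
finger_gap: 0.168
```

>>> carry_out(commands=[[[0, 0, 0, 0, 0, 0, 10], [0, 0, 0, 0, 0, 0, 10], [0, 0, 0, 0, 0, 0, 10], [0, 0, 0, 0, 0, 0, 10], [0, 0, 0, 0, 0, 0, 10]]])

```text
t: 25.5
tcp_pos: [0.4946, 0.2552, 0.1813]
tool_rot: [0.534, 0.466, -0.532, 0.463]
force: [0.9, 5.3, -4.7]
finger_gap: 0.172
```

```bash
python3 - <<'E'
from q import *
s,tp,tr=tool();print(s["tcp_pos"],w2s(s["tcp_pos"],O1),s["force"],s["finger_gap"]*85.4, np.arcsin((tp[2]-.0923)/.232))
d=snap("side","s20");crop(d,335,130,385,170,16,"q20");crop(d,280,100,440,220,5,"s20c");d=snap("wrist","w20")
E
```

```text
[0.49455038 0.25524172 0.18133711] [-0.04510046  0.09499096] [ 0.91915487  5.2725267  -4.71975606] 14.65566267996316 0.3938869943993739
```

View pics/q20.png

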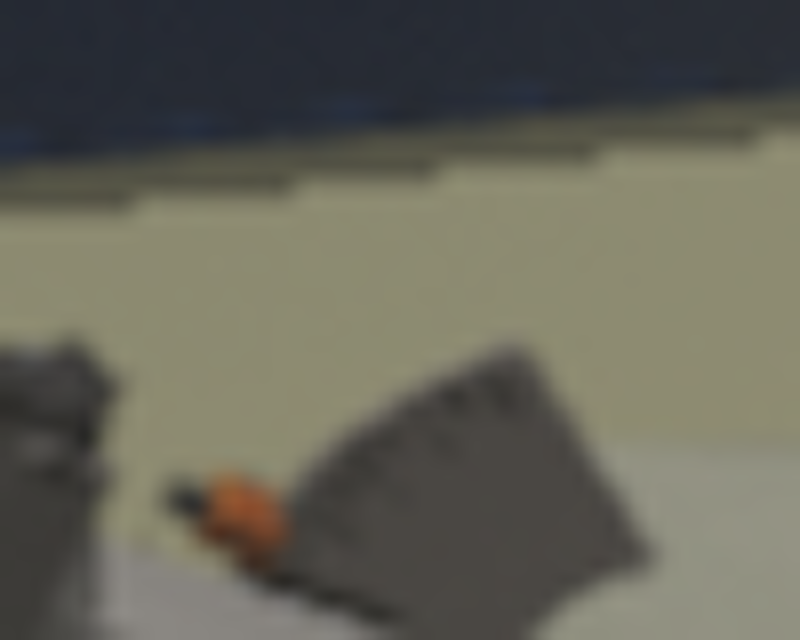

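View pics/s20c.png

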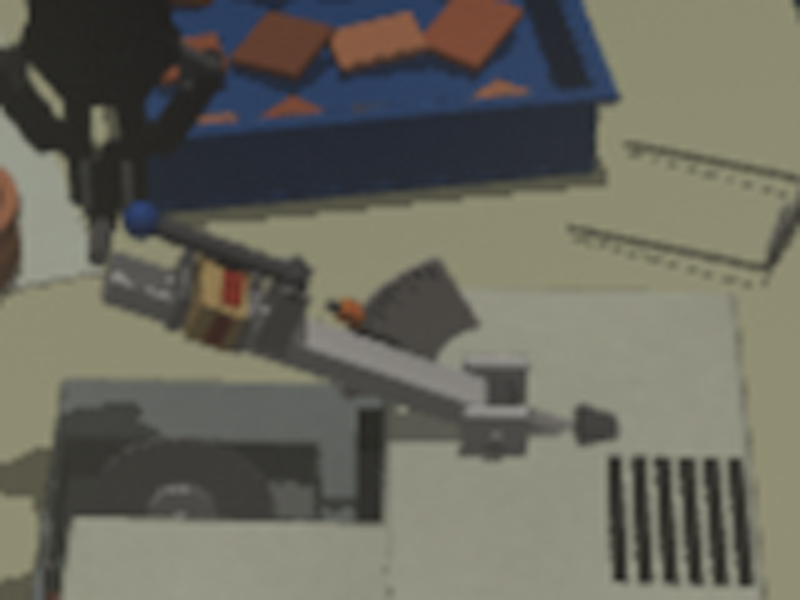

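View pics/w20.png

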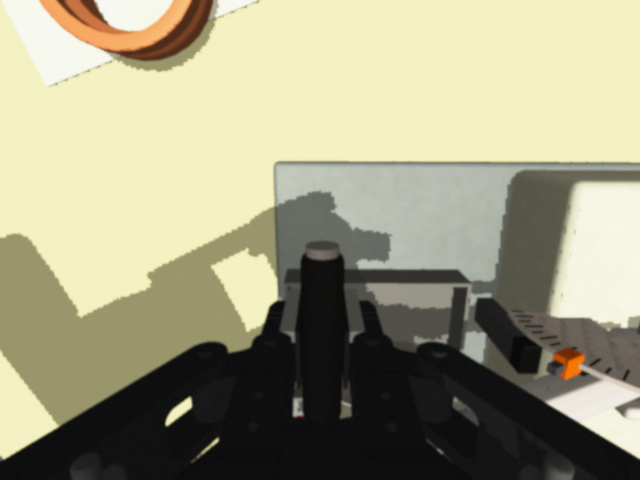

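The pointer (dark line starting at (270,570) in the 16x crop) stands just below the orange clip at 0.394 rad, consistent with the measured clip edge at ~0.40. I'm lifting the last 0.058 rad.

>>> carry_out(commands=[[[-0.12, 0.05, 0, 0, 0, 0, 10], [-0.25, 0.11, 0, 0, 0, 0, 10], [-0.37, 0.16, 0, 0, 0, 0, 10], [-0.45, 0.2, 0, 0, 0, 0, 10], [-0.49, 0.22, 0, 0, 0, 0, 10]]])

```text
t: 26.1
tcp_pos: [0.5, 0.2545, 0.1937]
tool_rot: [0.534, 0.466, -0.532, 0.463]
force: [1.7, 6.5, -4.1]
finger_gap: 0.171
```

>>> carry_out(commands=[[[0, 0, 0, 0, 0, 0, 10], [0, 0, 0, 0, 0, 0, 10], [0, 0, 0, 0, 0, 0, 10], [0, 0, 0, 0, 0, 0, 10], [0, 0, 0, 0, 0, 0, 10]]])

```text
t: 26.6
tcp_pos: [0.5, 0.2545, 0.1935]
tool_rot: [0.534, 0.466, -0.532, 0.463]
force: [1.3, 5.7, -2.5]
finger_gap: 0.172
```

```bash
python3 - <<'E'
from q import *
s,tp,tr=tool();print(s["tcp_pos"],w2s(s["tcp_pos"],O1),s["force"],s["finger_gap"]*85.4, np.arcsin((tp[2]-.0923)/.232))
d=snap("side","s21");crop(d,335,140,385,170,16,"q21");d=snap("wrist","w21");crop(d,480,290,640,410,5,"w21c")
E
```

```text
[0.49995333 0.25448518 0.19351818] [-0.0396448   0.09498421] [ 1.33954735  5.66611706 -2.53732562] 14.663903348594124 0.45146613895050186
```

View pics/q21.png

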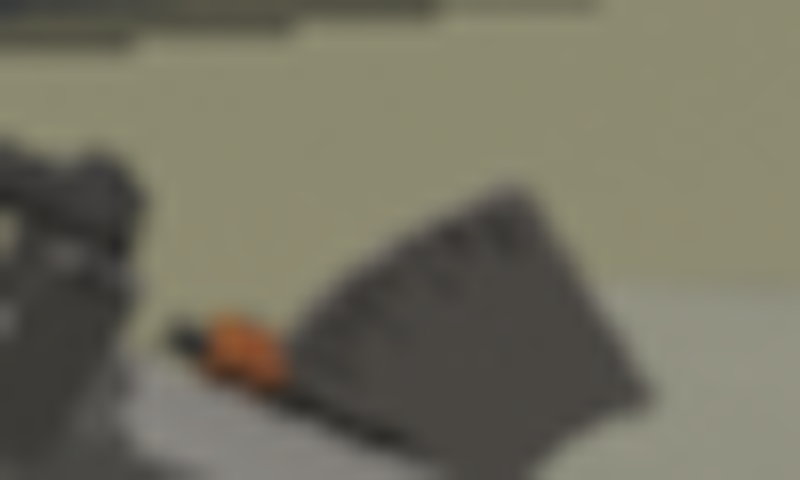

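View pics/w21c.png

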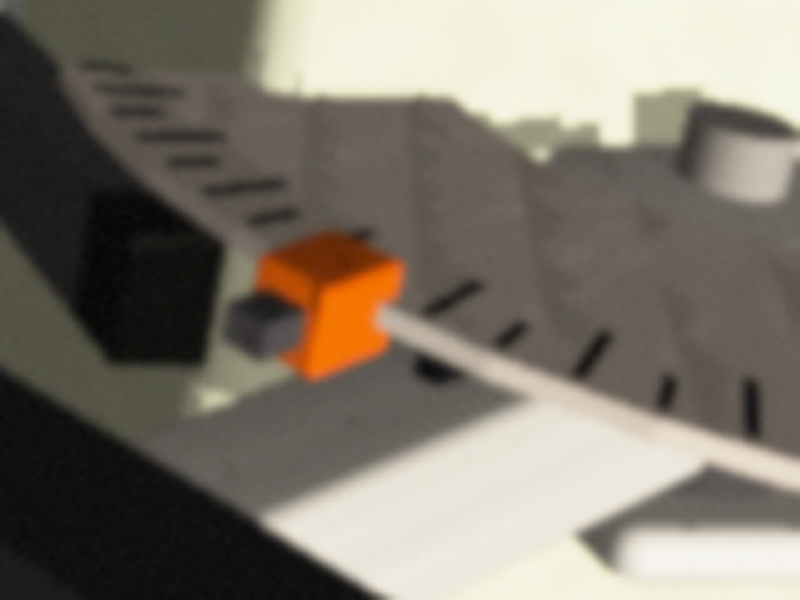

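The 16x side crop shows the pointer line from (400,440) to (285,390) running into the orange clip (centre ~(248,350), screw (185,335)). I'll check this numerically with the right plane depths.

```bash
python3 - <<'E'
from q import *
d=load("s21");Q=lambda p:(335+p[0]/16-.47,140+p[1]/16-.47)
for n,p,y in (("ptr",(290,393),.042),("ptr",(350,418),.042),("ptr",(400,440),.042),("clip centre blob",(248,350),.042),("clip centre blob",(248,350),.045),("screw",(185,335),.047)):
    print(n,y,np.round(ra(d,Q(p),y),3))
z=d["image"];
d0=load("s14");Q0=lambda p:(335+p[0]/16-.47,145+p[1]/16-.47)
for p in ((215,475),(300,475),(370,475)): print("ptr at 0:",np.round(ra(d0,Q0(p),.042),3))
d1=load("s20");Q1=lambda p:(335+p[0]/16-.47,130+p[1]/16-.47)
for p in ((285,580),(340,600),(390,618)): print("ptr at .394:",np.round(ra(d1,Q1(p),.042),3))
# handle/arm angle from lever ball in side views
E
```

```text
ptr 0.042 [82.582  0.492]
ptr 0.042 [71.065  0.497]
ptr 0.042 [61.31   0.499]
clip centre blob 0.042 [93.363  0.541]
clip centre blob 0.045 [92.221  0.519]
screw 0.047 [102.365   0.479]
ptr at 0: [8.5356e+01 3.8000e-02]
ptr at 0: [7.0688e+01 5.1000e-02]
ptr at 0: [58.635  0.067]
ptr at .394: [80.69   0.424]
ptr at .394: [70.379  0.426]
ptr at .394: [60.996  0.429]
```

```bash
python3 - <<'E'
from q import *
a=load("w15");b=load("w16")
M=lambda p:(300+p[0]/12-.46,195+p[1]/12-.46);N=lambda p:(250+p[0]/10-.45,190+p[1]/10-.45)
for n,u,v in (("screw",(295,195),(640,203)),("screw top",(300,140),(655,160)),("back out-high",(385,270),(700,262)),("back in-high",(305,440),(618,395))):
    p,e=tri((a,M(u)),(b,N(v)));q=np.r_[w2s(p,O1),p[2]];r=q-[.17,0,.11];print(n,(q*1e3).round(1),"r %.1f a %.3f"%(np.hypot(r[0],r[2])*1e3,np.arctan2(r[2],-r[0])),e[0])
# wrist now: clip front? plus clip faces seen from left, same frame check
c=load("w21")
E
```

```text
screw [ 80.2  46.8 154.1] r 100.1 a 0.457 2.3300754372560523e-05
screw top [ 76.6  45.6 155.9] r 104.0 a 0.457 0.00015250419531653137
back out-high [ 85.1  51.9 156.4] r 96.7 a 0.500 0.00012006436780428357
back in-high [ 96.1  51.4 150.2] r 84.1 a 0.498 0.0004623067299117874
```

The wrist triangulation puts the clip at 0.45 rad: face 0.450, screw 0.457, back edge 0.45. The handle kinematics give an arm angle of 0.451. One last look at the whole bench and at steadiness before handing in.

>>> carry_out(commands=[[[0, 0, 0, 0, 0, 0, 10], [0, 0, 0, 0, 0, 0, 10], [0, 0, 0, 0, 0, 0, 10], [0, 0, 0, 0, 0, 0, 10], [0, 0, 0, 0, 0, 0, 10]]])

```text
t: 27.2
tcp_pos: [0.4999, 0.2545, 0.1935]
tool_rot: [0.534, 0.466, -0.532, 0.463]
force: [2.0, 5.9, -2.9]
finger_gap: 0.166
```

```bash
python3 - <<'E'
from q import *
s,tp,tr=tool();print(s["t"],tp,np.abs(s["qd"]).max(),s["force"],s["finger_gap"]*85.4, np.arcsin((tp[2]-.0923)/.232))
d=snap("top","t22");d=snap("side","s22");crop(d,280,80,440,200,5,"s22c")
E
```

```text
27.2 [0.49992548 0.25446922 0.19348179] 0.001547531830930952 [ 2.02986062  5.89573932 -2.89226555] 14.188708261719922 0.4512918392229247
```

View pics/s22c.png

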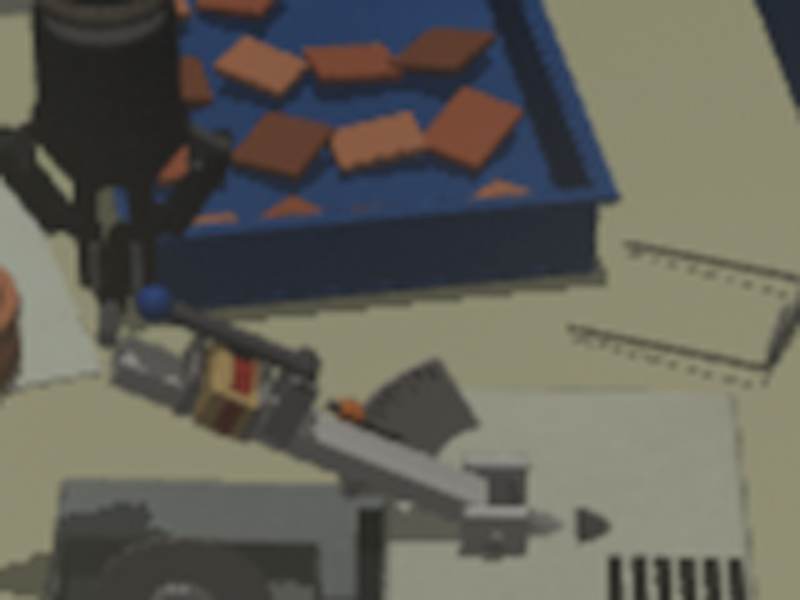

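View pics/t22.png

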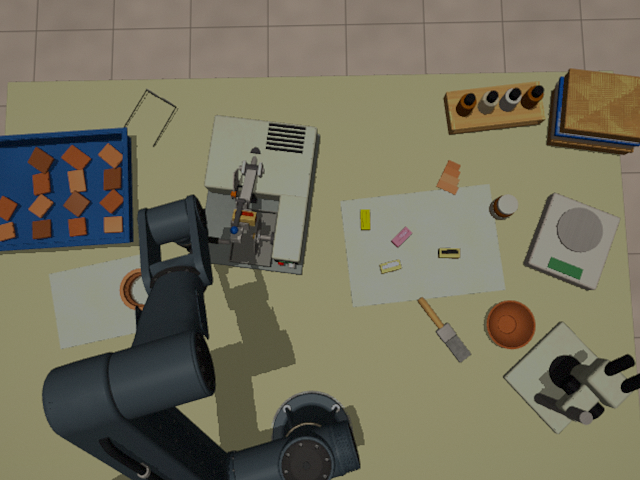

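The final views show the block clamped, the lever shut and the arm held steady with the pointer at the orange clip. The other blocks and things sit where they were in the top view. I'm handing in.

```bash
python3 - <<'E'
from station import manip
print(manip.sign_off())
E
```

```text
the job is handed in; nothing more can be done
None
```

The saw is set up and handed in. The red-sherd block is flat in the chuck against the end stop and the clamp lever is fully down. The gripper is holding the arm up by its handle with the pointer at the orange marker.

- **Block:** it met the end stop at about 6.7 N and measured about 1–2 mm from the chuck centre.
- **Lever:** I pressed the ball down at about 17 N until its top stood at 160 mm, the height expected when shut. It still looked shut in the last side view.
- **Arm:** the handle position gives an arm angle of 0.451 rad, at rest (joint speeds under 0.002 rad/s). Two wrist views put the marker at about 0.45 rad.
- **Bench:** the final top view showed the other blocks and things where they were. I saw no sign of the blade being touched.

**Disagreements:**
- The side camera is coarse there. The marker's screw read about 0.016 rad below the pointer, and the visible orange area read above it.
- The tick I first took for zero on the quadrant read about 0.024 rad off the pointer's rest position. I assumed the scale does not start exactly at zero and trusted the pointer.
- At the end there was a steady sideways load of about 6 N on the handle.

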